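Check the fume filter against the light

ROBOT

A 7-joint arm with a two-finger parallel gripper is mounted at the origin on the work surface. World frame = base frame: x ahead of the robot, y to its left, z up, the work surface at z = 0. Lengths are in m, angles in degrees, forces in N, time in s.
With the tool pointing down it reaches from about 0.4 to 0.875 m from the base axis. Payload 6.5 kg.
Tool frame: the origin (TCP) lies at the very end of the fingers, on their centre line; the grasp point (between the pads) lies 19 mm behind it; y points along the fingers, z is the direction in which the jaws open and shut, and the axes are right-handed (so a half turn about y gives the same grasp; the last joint's range is limited). The gripper opens to 85 mm and grips with 20 to 120 N. Pads are 22 mm wide; open, the fingers measure 114 mm over their backs; the gripper's body (76 mm by 85 mm) begins 54 mm behind the grasp point. The pads swing forward as they close: fully open they stand 13 mm farther back than shut.
Start: joints at [65.879, 30.733, -0.252, 88.115, 0.149, 61.152, -4.079], TCP at [0.226, -0.61, 0.231] pointing down, gripper open.
Joint ranges: [-154.64, 154.64], [-21.42, 123.67], [-72.66, 72.17], [13.99, 137.28], [-74.86, 254.86], [10.95, 109.41], [-158.01, 158.01]. Speed limits (degrees/s): [136.94, 136.94, 180, 180, 180, 180, 180].

INTERFACE

Orientations are given as [roll, pitch, yaw] about the fixed x, y, z axes, in that order (R = Rz(yaw) Ry(pitch) Rx(roll)).
In Python, from cell import bot gives the robot as it stands.
- The arm moves only by the tool drive_tool, never from a script. Its argument "rows" is a list of rows, each a list of 2 entries, a list of its own where there are three numbers: the shift along the tool's x, y, z in units of 60 mm (1.0 is 60 mm), then the turn, a rotation vector about the tool's x, y, z in units of 5 degrees (1.0 is 5 degrees). In form: [[[dx, dy, dz], [ax, ay, az]], ...]. A call has 1 to 5 rows; each row shifts and turns the commanded pose from where the row before left it, along the tool's axes as they then stand; what a row does not reach is not made up. A row lasts 1/8 s, in which the tool goes at most 62.5 mm and 10.7 degrees, less where a joint would pass 70% of its speed; a pose out of reach is approached as far as the arm can. A call is refused whole if a number of a shift passes 1 or a number of a turn 1, either way. A call with a gripper value outside its range is refused whole. "fingers" is the finger opening in mm, from 0 to 85.4, set as the call begins (left out, the last holds). The fingers move at their own pace and stop on an object; "newtons" is the grip in N (left out, the last holds). Time passes only in rows, so rows that do not move let the fingers close. It gives the time, the measured TCP pose, the force and the opening at its end, in the units of the state.
- bot.get_obs(): the state, without advancing time (a new reading comes with each control period).
- bot.camera(name): name is "scene" or "top"; returns a dict with "img" (384x512x3 uint8, blue, green, red), "camera_matrix" (3x3 intrinsics, pixels), "rvec" (rotation vector, rad) and "tvec" (3), from world to camera coordinates, as OpenCV has them. Camera axes: x right, y down, z forward; pixel columns grow to the right and rows downward; lengths in m; the calibration is good to about 2 mm. A picture is of the moment at which its call begins. There is no depth.
- bot.sign_off(): hands the job in, once; it reports no verdict.
The state is a dict: "time_s": time; "q": joint angles; "joint_velocities": joint speeds; "joint_torque": joint torques, N m; "tcp_pos": TCP position; "tcp_rot": TCP orientation; "contact_force": force on the tool from outside, world axes, zero at the start; "torque": the same for the moment, N m; "width": finger opening in m.
Only numpy, scipy, OpenCV 4.12 (cv2) and the standard library are available. Lean on these libraries where they do the work, as an engineer would, in place of code of your own. Each camera call takes 0.05 s, during which the arm holds its last target.

TASK

The fume filter needs checking. Take the scraper that was left on the filter unit's flap and lay it flat, lengthwise, in the empty middle compartment of the tool tray; then swing the flap up and right back so that it stays open, draw the filter cassette out from under it and hold it up, upright and centred, a hand's breadth in front of the lit face of the inspection light, its broad face square to the light. Finish while still holding it there, clear of everything, with the other things on the bench left where they are.

Things in the scene. Friction and masses are not known exactly. Their poses are not given: they have to be found in the camera images.
- scraper_mid (a point): Print scraper: wooden handle 125 x 20 x 18 mm high, thin steel blade 45 mm wide, 200 mm long in all, 85 g. Starts lying flat on the shut flap (hinge half), along the hinge to 10 degrees. The point is at mid length = balance point, 9 mm above its underside; handle from x -100 to +25 mm, 2 mm blade (level with the underside) on to +100 mm. x towards the blade, z up.
- scraper: The scraper as a whole; origin on its underside at mid length, same axes.
- tray: Grey tool tray, fixed, 250 (x) x 232 (y) x 18 mm high; three equal compartments along its x, side by side, each 242 x 72 mm inside; floor 4 mm thick, walls 4 mm thick, 14 mm above the floor. The outer two hold a brush and a hex driver, the middle one is empty. Origin under its centre. Left or right of the robot's centre line, the filter unit on the other side.
- tray_empty (a point): Centre of the floor of the tray's empty middle compartment; x along the compartment, y across it, z up.
- unit: Fume filter unit, fixed: grey metal box 270 (x) x 170 (y) x 140 mm high, origin under its centre, z up. Filter bay at the robot end: top opening 124 (x) x 130 (y) mm centred at x -55, y 0 mm, closed by the flap. The +x end is the fan section, top flat at 140 mm but for a switch and a dial up to 12 mm high.
- flap_bar (a point): Middle of the flap's bow handle: round bar 10 mm thick, 90 mm long between its two posts, along the unit's x, its axis 34 mm above the flap's top. Flap shut: at x -55, y -58, z 178 mm from the unit's origin. Axes turn with the flap (the unit's when shut).
- flap_hinge (a point): Middle of the flap's hinge line, which runs along the unit's x, at x -55, y +75, z 142 mm from its origin. Flap shut: the bar lies 133 mm from it in -y and 36 mm above it.
- flap (a joint): Service flap (aluminium, 140 x 150 x 4 mm, shut top 144 mm above the bench), angle in rad: 0 shut, grows as the handle side rises and swings over towards the unit's +y side; 1.57 upright, stop at 1.9. Stiff hinge: it stays where it is left; about 4 N at the handle moves it.
- filter_frame (a point): Centre of the filter cassette's frame: pleated paper in grey plastic, 20 thick (x) x 124 wide (y) x 86 mm high (z), pull tab on the middle of its top; 130 g. Stands loose on the bay's floor (12 mm up) at x -55, y 0 of the unit with the unit's axes, in guide channels with 3 mm play up to 90 mm; draw it straight up: 130 mm of lift clears the unit's top. x = normal of its broad faces.
- filter_tab (a point): Middle of the cassette's pull tab: 10 thick (x) x 40 wide (y) x 36 mm high, 61 mm above the frame's centre; in the unit its top is at 134 mm, 6 mm below the rim of the bay. Same axes as the frame.
- filter: The filter cassette as a whole; origin on its underside, same axes.
- light_face (a point): Centre of the lit face of the upright LED inspection light at the back of the bench, fixed: panel 160 wide x 130 high x 20 mm thick on a stand; the point is 210 mm above the bench. The lit face looks along -x of this frame (towards the robot); y across it, z up.
- light: The inspection light with its stand (foot 110 x 90 mm, reaching 33 mm in front of the lit face); origin on the bench under the lit face, same axes.
- brush: Flat brush, about 168 x 34 x 14 mm, in an outer compartment of the tray; to be left alone.
- driver: Hex driver, 200 mm long with a 24 x 20 mm handle, in the other outer compartment; to be left alone.
- motor: A square stepper motor, 42 x 42 x 40 mm, shaft up; origin on its underside; to be left alone.
- mount: A printed motor mount, 56 x 50 x 50 mm; origin on its underside; to be left alone.
- bracket: A small printed L-bracket, 36 x 30 x 32 mm, between the tray and the filter unit; origin on its underside; to be left alone.
- jar: A clear screw-top jar, 52 mm across, 60 mm tall; origin on its underside; to be left alone.
- mouse: A computer mouse, 105 x 60 x 30 mm; origin on its underside; to be left alone.
Things that resemble listed ones, but are neither listed nor needed, are in the scene too. What is shaped like the scraper but green is not meant.

How it is judged (in metres and radians):
On the way, in this order (a step that is already met when the one before it is completed fails the run):
1. the scraper lies flat in the empty compartment, let go, the flap still shut (x of scraper_mid in the frame of tray_empty between -0.022 and 0.022 m and y of scraper_mid in the frame of tray_empty between -0.03 and 0.03 m and z of scraper_mid in the frame of tray_empty below 0.016 m and angle between the x axis of scraper_mid and the x axis of tray_empty, either way round below 0.22 rad and angle between scraper_mid's own z axis and vertical below 0.08 rad and contact force between the fingers and scraper below 0.1 N and value of joint flap below 0.3 rad), for 0.2 s.
2. the flap is swung right back (past 1.3 rad) (value of joint flap above 1.3 rad), for 0.2 s.
3. the filter cassette is drawn up out of its guides, in the grip (z of filter_frame in the frame of unit above 0.14 m and contact force between the fingers and filter above 1 N), for 0.1 s.
At the end, for the whole second after the job is handed in: Cassette held, touching nothing else: frame centre 35-170 mm before the lit face, within 45 mm of its centre in y and z, square to 0.3 rad, upright to 0.25. Scraper flat and released in the empty compartment (22 mm along, 30 mm across, 0.22 rad). Flap open past 1.3 rad (x of scraper_mid in the frame of tray_empty between -0.022 and 0.022 m and y of scraper_mid in the frame of tray_empty between -0.03 and 0.03 m and z of scraper_mid in the frame of tray_empty below 0.016 m and angle between the x axis of scraper_mid and the x axis of tray_empty, either way round below 0.22 rad and angle between scraper_mid's own z axis and vertical below 0.08 rad and contact force between the fingers and scraper below 0.1 N and value of joint flap above 1.3 rad and x of filter_frame in the frame of light_face between -0.17 and -0.035 m and y of filter_frame in the frame of light_face between -0.045 and 0.045 m and z of filter_frame in the frame of light_face between -0.045 and 0.045 m and angle between the x axis of filter_frame and the x axis of light_face, either way round below 0.3 rad and angle between filter_frame's own z axis and vertical below 0.25 rad and contact force between the fingers and filter above 1 N and contact force between filter and unit below 0.1 N and contact force between filter and light below 0.1 N and contact force between filter and tray below 0.1 N); the arm keeps its last pose, push and grip.
It fails at once if the brush or the hex driver in the tray is shifted by more than 25 mm (distance of any of brush, driver from where it was at the start of the episode above 0.025 m).
It fails at once if the motor, mount, bracket, jar or mouse is shifted by more than 30 mm (distance of any of motor, mount, bracket, jar, mouse from where it was at the start of the episode above 0.03 m).
It fails at once if the scraper is let go more than about 35 mm above the tray's floor (contact force between the fingers and scraper below 0.02 N and horizontal distance between scraper_mid and tray_empty below 0.12 m and z of scraper_mid in the frame of tray_empty above 0.045 m).
It also fails if it takes over 64 s, if anything falls off the work surface, if the arm or the gripper's body presses on something with over 40 N, if the wrist force passes 120 N, or if a joint passes its speed limit or range.

## Working session

There is one attempt and no reset: what is moved stays moved. The work goes in short steps, Python scripts to look and compute and a tool call to move; the robot and the scene stay as the last step left them, time stands still between calls to the robot, and variables do not carry over. Pictures are saved under pics/ and viewed, and the job is handed in when it is done.

Besides the shell and the picture viewer there is one more tool, called after ">>>" as a command line: name --argument value ..., lists and objects as JSON in quotes. drive_tool: Moves the arm, as the interface text tells. Its arguments: {"type":"object","properties":{"rows":{"type":"array","items":{"type":"array"}},"fingers":{"type":"number"},"newtons":{"type":"number"}},"required":["rows"]}

```bash
ls; mkdir -p pics; python3 - <<'E'
from cell import bot
import cv2
print(bot.get_obs())
for n in("scene","top"):
    c=bot.camera(n); cv2.imwrite(f"pics/{n}0.png",c["img"]); print(n,c["camera_matrix"],c["rvec"],c["tvec"])
E
```

```text
pics
{'time_s': 0.0, 'q': array([65.87784071, 30.77570862, -0.25537253, 88.17149587,  0.15090816,
       61.15018256, -4.08022636]), 'joint_velocities': array([-0.03991558,  0.03380563, -0.0795825 , -0.03507605,  0.07207533,
       -0.0709334 , -0.01762561]), 'joint_torque': array([-4.78135353e-04, -5.83411682e+01,  1.04892254e+00, -2.59109938e+01,
        1.25109378e-02,  9.54230869e-03,  2.36004053e-05]), 'tcp_pos': array([ 0.22558565, -0.60893176,  0.23042771]), 'tcp_rot': array([-9.00967098e+01, -8.28886895e-03, -1.59665611e+02]), 'contact_force': array([ 0.64923066, -0.12973903, -0.87745666]), 'torque': array([-0.01446672,  0.05008796, -0.01232383]), 'width': 0.0853589663438857}
scene [[459.74403199   0.         258.5485054 ]
 [  0.         459.74403199 191.05856323]
 [  0.           0.           1.        ]] [ 1.11448154  2.37470926 -0.98381862] [ 0.31674149 -0.15946631  1.94543683]
top [[370.51458797   0.         258.27265138]
 [  0.         370.51458797 194.76275502]
 [  0.           0.           1.        ]] [ 2.20765081 -2.14997837  0.0952223 ] [-0.01134707  0.53047023  1.15714218]
```

View pics/scene0.png

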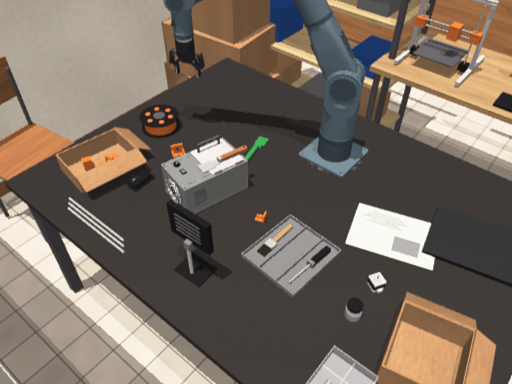

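View pics/top0.png

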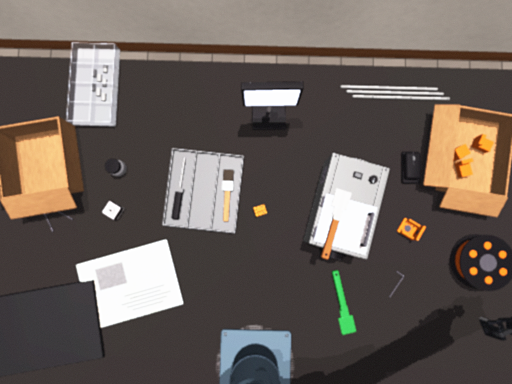

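```bash
cat > h.py <<'E'
import numpy as np, cv2
from scipy.spatial.transform import Rotation as R
from cell import bot
def cam(n):
    c=bot.camera(n); return c
def ray(c,uv):
    Rm=cv2.Rodrigues(np.array(c["rvec"],float))[0]; t=np.array(c["tvec"],float).ravel()
    p=cv2.undistortPoints(np.array(uv,float).reshape(-1,1,2),np.array(c["camera_matrix"]),None).reshape(-1,2)
    d=np.c_[p,np.ones(len(p))]@Rm
    return -Rm.T@t,d
def onz(c,uv,z):
    o,d=ray(c,uv); s=(z-o[2])/d[:,2]; return o+d*s[:,None]
def proj(c,P):
    return cv2.projectPoints(np.array(P,float).reshape(-1,1,3),np.array(c["rvec"],float),np.array(c["tvec"],float),np.array(c["camera_matrix"]),None)[0].reshape(-1,2)
def crop(c,x0,y0,x1,y1,f,name):
    cv2.imwrite(name,cv2.resize(c["img"][y0:y1,x0:x1],None,fx=f,fy=f,interpolation=cv2.INTER_CUBIC))
def st():
    o=bot.get_obs(); 
    print("t",o["time_s"],"p",np.round(o["tcp_pos"],4),"rpy",np.round(o["tcp_rot"],2),"F",np.round(o["contact_force"],1),"w",round(o["width"],4),"q",np.round(o["q"],1))
    return o
E
python3 - <<'E'
from h import *
c=cam("top"); print(ray(c,[[256,192]])[0])
crop(c,290,140,400,270,6,"pics/unit1.png"); crop(c,155,140,255,240,6,"pics/tray1.png"); crop(c,225,70,320,140,6,"pics/light1.png")
E
```

```text
[0.43031235 0.00404478 1.19804856]
```

View pics/unit1.png

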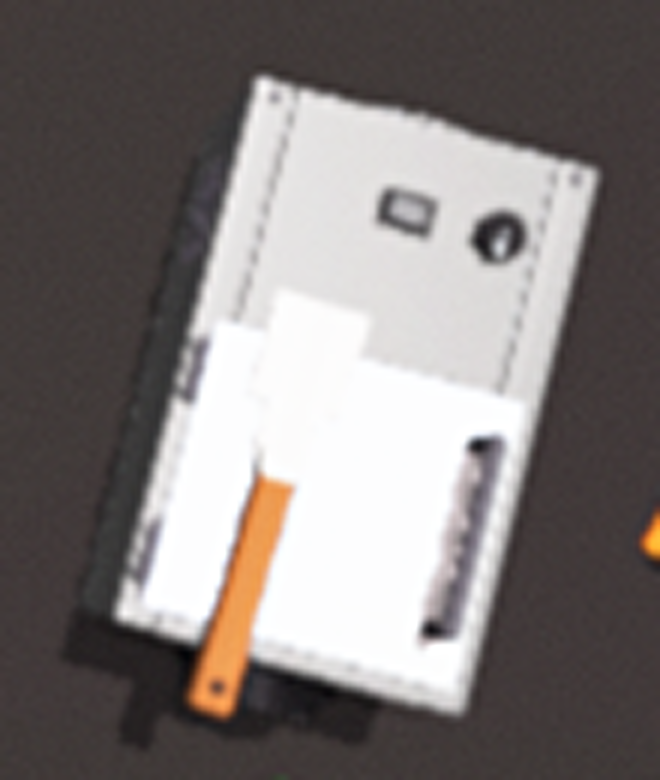

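View pics/tray1.png

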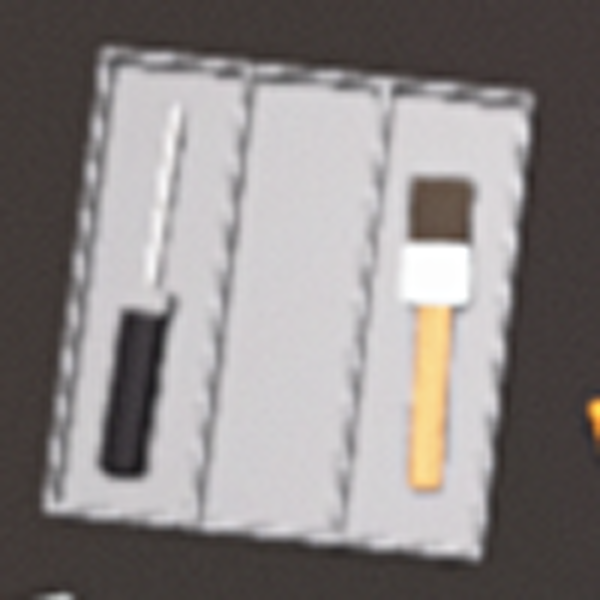

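View pics/light1.png

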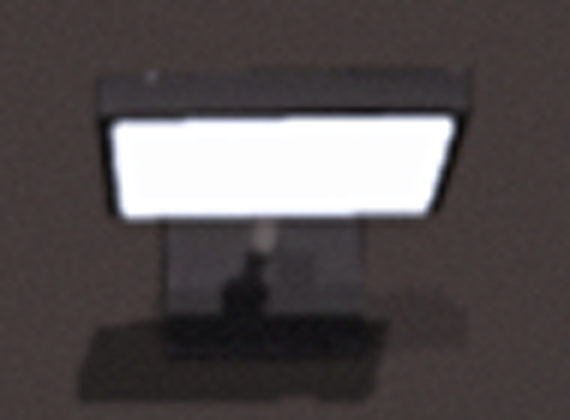

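```bash
python3 - <<'E'
from h import *
c=cam("top"); np.set_printoptions(precision=4,suppress=True)
f=lambda L,x,y:[( a/6+x-0.4,b/6+y-0.4) for a,b in L]
def rect(P,name):
    P=P[:,:2]; print(name,"c",P.mean(0),"sides",[np.linalg.norm(P[i]-P[i-1]) for i in range(4)])
    e1=P[0]-P[3]; e2=P[1]-P[2]; print(" xdir yaw",[np.degrees(np.arctan2(*e[::-1])) for e in(e1,e2,)], "from y:",[np.degrees(np.arctan2(*e[::-1]))-90 for e in(P[0]-P[1],P[3]-P[2])])
rect(onz(c,f([(258,77),(600,168),(467,714),(115,618)],290,140),.14),"unit")
rect(onz(c,f([(102,46),(534,92),(480,560),(43,516)],155,140),.018),"tray")
print("light top",onz(c,f([(105,113),(465,113)],225,70),.275),"bot",onz(c,f([(118,218),(435,216)],225,70),.145))
# bar ends
print("bar",onz(c,f([(487,445),(437,632)],290,140),.178))
img=c["img"][140:270,290:345]; hsv=cv2.cvtColor(img,cv2.COLOR_BGR2HSV)
m=cv2.inRange(hsv,(5,120,100),(20,255,255)); cs,_=cv2.findContours(m,0,1); k=max(cs,key=cv2.contourArea)
r=cv2.minAreaRect(k); b=cv2.boxPoints(r)+[290,140]; print("handle",r); rect(onz(c,b,.162),"handle"); print(onz(c,b,.162))
print("blade end",onz(c,f([(278,290),(370,315)],290,140),.146))
E
```

```text
unit c [ 0.4987 -0.2594] sides [np.float64(0.26905125024467), np.float64(0.1698192270484293), np.float64(0.2692937497542331), np.float64(0.17141881086211683)]
 xdir yaw [np.float64(-14.02686804539279), np.float64(-13.68618945864374)] from y: [np.float64(-13.603799439448494), np.float64(-13.687212080132)]
tray c [0.5421 0.1801] sides [np.float64(0.2534342737557239), np.float64(0.2338863321366675), np.float64(0.2518323946739753), np.float64(0.23219934066718353)]
 xdir yaw [np.float64(-4.415111716706129), np.float64(-4.798953828797428)] from y: [np.float64(-4.608858477412241), np.float64(-4.213603118525143)]
light top [[ 0.7813  0.0516  0.275 ]
 [ 0.7856 -0.1021  0.275 ]] bot [[ 0.7785  0.0504  0.145 ]
 [ 0.7838 -0.1034  0.145 ]]
bar [[ 0.4731 -0.3082  0.178 ]
 [ 0.3873 -0.2854  0.178 ]]
handle ((40.192481994628906, 99.4011459350586), (7.956238746643066, 39.8831901550293), 17.818889617919922)
handle c [ 0.3998 -0.2003] sides [np.float64(0.021915112630084558), np.float64(0.11077770795170809), np.float64(0.022107077225567796), np.float64(0.11072726408143774)]
 xdir yaw [np.float64(73.78597184227804), np.float64(73.64592080704455)] from y: [np.float64(72.76567106690246), np.float64(72.66589102581611)]
[[ 0.3499 -0.1734  0.162 ]
 [ 0.4557 -0.2062  0.162 ]
 [ 0.4495 -0.2274  0.162 ]
 [ 0.3438 -0.1944  0.162 ]]
blade end [[ 0.5455 -0.2184  0.146 ]
 [ 0.5347 -0.2623  0.146 ]]
```

>>> drive_tool --rows '[[[0,0,0],[0,1,0]],[[0,0,0],[0,1,0]],[[0,0,0],[0,1,0]],[[0,0,0],[0,1,0]],[[0,0,0],[0,1,0]]]' --fingers 50 --newtons 40

```text
time_s: 0.82
tcp_pos: [0.2258, -0.6093, 0.231]
tcp_rot: [-90.0, -0.0, 175.2]
contact_force: [0.2, 0.7, 1.2]
width: 0.0501
```

>>> drive_tool --rows '[[[0,0,0],[0,1,0]],[[0,0,0],[0,1,0]],[[0,0,0],[0,0.3,0]]]'

```text
time_s: 1.2
tcp_pos: [0.2258, -0.6093, 0.2311]
tcp_rot: [-90.0, -0.0, 163.8]
contact_force: [-0.5, -0.2, -0.1]
width: 0.0499
```

```bash
cat >> h.py <<'E'
def want(x,y,z,yaw=None):
    o=st(); Rm=R.from_euler("xyz",o["tcp_rot"],degrees=True)
    d=Rm.inv().apply(np.array([x,y,z])-o["tcp_pos"]); print("shift units",np.round(d/.06,2))
    if yaw is not None:
        T=R.from_euler("xyz",[-90,0,yaw],degrees=True); print("turn units",np.round((Rm.inv()*T).as_rotvec(degrees=True)/5,2))
E
python3 - <<'E'
from h import *
want(.4435,-.2121,.23,163.5)
E
```

```text
t 1.2 p [ 0.2258 -0.6093  0.2311] rpy [-9.001e+01 -2.000e-02  1.638e+02] F [-0.5 -0.2 -0.1] w 0.0499 q [ 60.2  30.8   8.   88.5  -4.7  61.  -36.8]
shift units [-1.64  0.02 -7.37]
turn units [0.   0.06 0.  ]
```

>>> drive_tool --rows '[[[-0.2,0,-0.9],[0,0,0]],[[-0.2,0,-0.9],[0,0,0]],[[-0.2,0,-0.9],[0,0,0]],[[-0.2,0,-0.9],[0,0,0]],[[-0.2,0,-0.9],[0,0,0]]]'

```text
time_s: 1.82
tcp_pos: [0.3594, -0.3653, 0.2315]
tcp_rot: [-90.0, 0.0, 163.9]
contact_force: [0.1, -0.2, 0.3]
width: 0.0502
```

>>> drive_tool --rows '[[[-0.2,0,-0.9],[0,0,0]],[[-0.2,0,-0.9],[0,0,0]],[[-0.2,0,-0.9],[0,0,0]],[[0,0,0],[0,0,0]]]'

```text
time_s: 2.33
tcp_pos: [0.4407, -0.2168, 0.2315]
tcp_rot: [-90.1, 0.0, 164.4]
contact_force: [-0.4, -0.5, 0.1]
width: 0.05
```

```bash
python3 - <<'E'
from h import *
want(.4435,-.2121,.165,163.5)
c=cam("scene");crop(c,150,120,290,225,5,"pics/s2.png")
c=cam("top");crop(c,290,140,400,270,4,"pics/t2.png")
E
```

```text
t 2.325 p [ 0.4407 -0.2168  0.2315] rpy [-9.0110e+01  5.0000e-02  1.6436e+02] F [-0.4 -0.5  0.1] w 0.05 q [ 22.6  15.3  -1.9 111.6   0.5  53.  -85.1]
shift units [-0.02  1.11 -0.09]
turn units [ 0.02  0.17 -0.01]
```

View pics/s2.png

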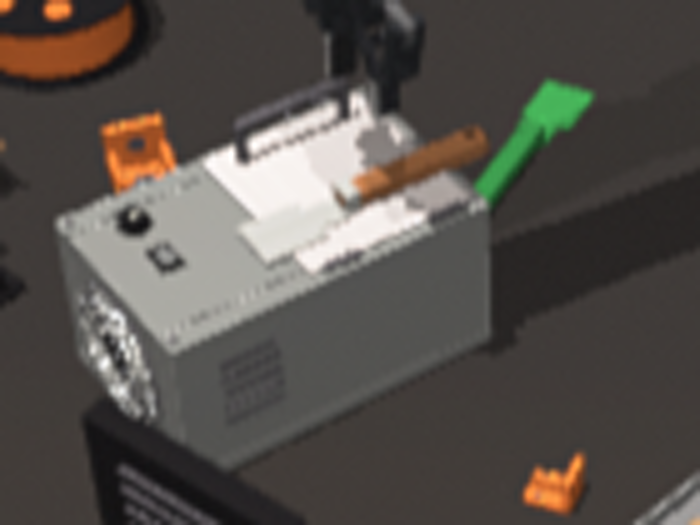

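>>> drive_tool --rows '[[[0,0.55,-0.1],[0,0.2,0]],[[0,0.5,0],[0,0,0]],[[0,0.3,0],[0,0,0]],[[0,0,0],[0,0,0]]]'

```text
time_s: 2.92
tcp_pos: [0.4382, -0.2168, 0.1492]
tcp_rot: [-90.0, -0.2, 162.7]
contact_force: [0.4, 0.5, 0.9]
width: 0.0495
```

```bash
python3 - <<'E'
from h import *
want(.4435,-.2121,.147,163.5)
c=cam("scene");crop(c,170,100,270,185,7,"pics/s3.png")
c=cam("top");crop(c,310,180,380,270,6,"pics/t3.png")
E
```

```text
t 2.925 p [ 0.4382 -0.2168  0.1492] rpy [-89.97  -0.17 162.7 ] F [0.4 0.5 0.9] w 0.0495 q [ 22.3  22.1  -1.6 115.9   1.   42.3 -87.2]
shift units [-0.06  0.04 -0.1 ]
turn units [-0.01 -0.16  0.04]
```

View pics/s3.png

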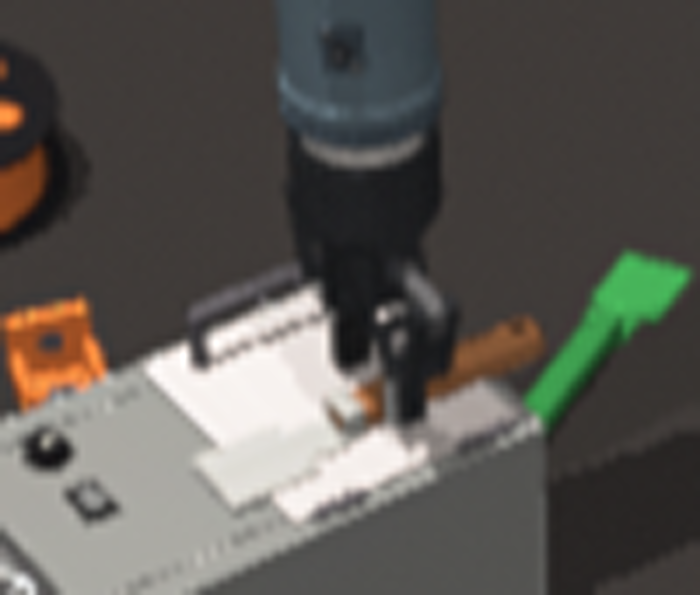

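View pics/t3.png

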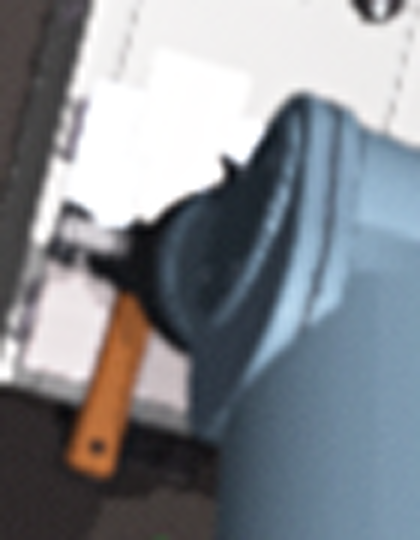

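The fingers straddle the scraper handle just behind the ferrule. Slight correction, then close.

>>> drive_tool --rows '[[[0,0.04,-0.1],[0,-0.1,0]],[[0,0,0],[0,0,0]]]'

```text
time_s: 3.28
tcp_pos: [0.4422, -0.2094, 0.1483]
tcp_rot: [-90.0, 0.0, 163.4]
contact_force: [0.2, 0.4, 0.6]
width: 0.0498
```

>>> drive_tool --rows '[[[0,0,0],[0,0,0]],[[0,0,0],[0,0,0]],[[0,0,0],[0,0,0]],[[0,0,0],[0,0,0]],[[0,0,0],[0,0,0]]]' --fingers 5 --newtons 50

```text
time_s: 3.9
tcp_pos: [0.4419, -0.21, 0.1483]
tcp_rot: [-90.0, 0.0, 163.3]
contact_force: [-1.2, 0.5, 5.3]
width: 0.0185
```

```bash
python3 - <<'E'
from h import *
want(.4435,-.2121,.147,163.5)
c=cam("scene");crop(c,170,100,270,185,7,"pics/s4.png")
E
```

```text
t 3.9 p [ 0.4419 -0.21    0.1483] rpy [-8.9990e+01  2.0000e-02  1.6332e+02] F [-1.2  0.5  5.3] w 0.0185 q [ 21.7  22.1  -1.9 116.    1.1  41.9 -87.5]
shift units [-0.04  0.02  0.03]
turn units [-0.   -0.04 -0.  ]
```

View pics/s4.png

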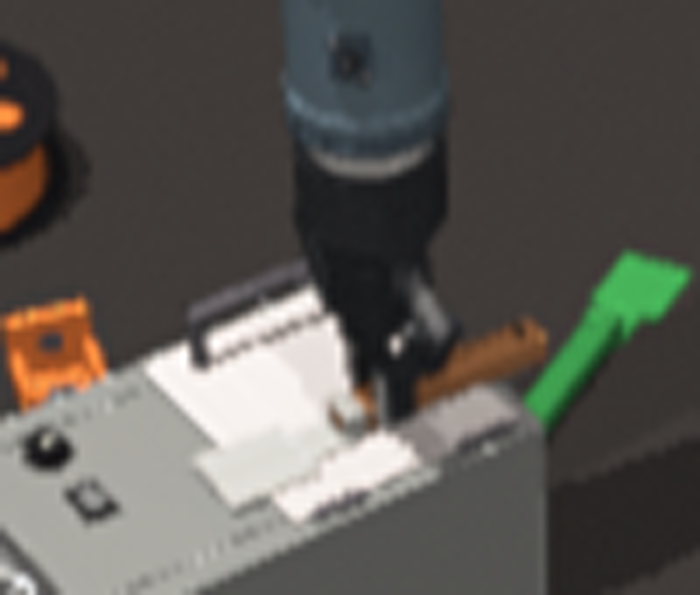

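>>> drive_tool --rows '[[[0,-0.1,0],[0,0,0]],[[0,-0.3,0],[0,0,0]],[[0,-0.6,0],[0,0,0]],[[0,-0.6,0],[0,0,0]],[[0,0,0],[0,0,0]]]'

```text
time_s: 4.58
tcp_pos: [0.4434, -0.2105, 0.2464]
tcp_rot: [-90.0, 0.3, 163.3]
contact_force: [0.0, -0.2, -2.7]
width: 0.0191
```

```bash
python3 - <<'E'
from h import *
want(.5421,.1801,.24,175.5)
c=cam("scene");crop(c,170,70,290,185,6,"pics/s5.png")
E
```

```text
t 4.575 p [ 0.4434 -0.2105  0.2464] rpy [-89.98   0.31 163.32] F [ 0.  -0.2 -2.7] w 0.0191 q [ 21.7  14.   -1.9 111.    0.6  54.7 -87.1]
shift units [ 0.29  0.1  -6.71]
turn units [-0.01 -2.44 -0.06]
```

View pics/s5.png

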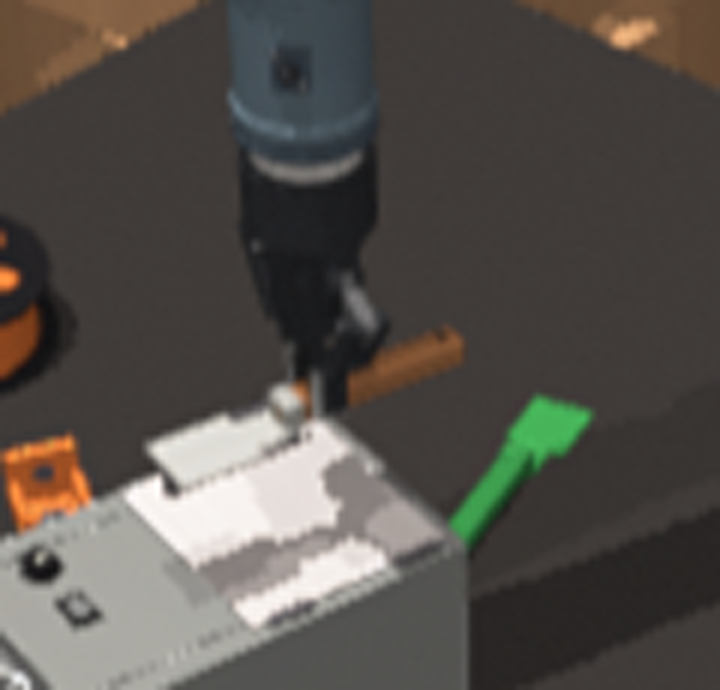

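>>> drive_tool --rows '[[[0,0,-0.5],[0,-0.8,0]],[[0,0,-0.8],[0,-0.8,0]],[[0,0,-0.8],[0,-0.8,0]],[[0,0,-0.8],[0,0,0]],[[0,0,-0.8],[0,0,0]]]'

```text
time_s: 5.25
tcp_pos: [0.4749, 0.0117, 0.2426]
tcp_rot: [-90.0, -0.1, 175.5]
contact_force: [0.9, -0.5, -1.1]
width: 0.0188
```

>>> drive_tool --rows '[[[0,0.5,-0.8],[0,0,0]],[[0,0.5,-0.8],[0,0,0]],[[0,0.4,-0.7],[0,0,0]],[[0,0,-0.5],[0,0,0]],[[0,0,0],[0,0,0]]]'

```text
time_s: 5.88
tcp_pos: [0.4876, 0.1803, 0.1584]
tcp_rot: [-90.1, -0.2, 175.7]
contact_force: [-0.4, -0.7, -1.3]
width: 0.0189
```

```bash
python3 - <<'E'
from h import *
want(.5421,.1801,.06,175.5)
c=cam("scene");crop(c,210,150,360,300,5,"pics/s6.png")
E
```

```text
t 5.875 p [0.4876 0.1803 0.1584] rpy [-9.0070e+01 -1.7000e-01  1.7574e+02] F [-0.4 -0.7 -1.3] w 0.0189 q [ -13.2   24.7  -15.   110.5    8.4   45.9 -127. ]
shift units [-0.91  1.64 -0.06]
turn units [0.01 0.05 0.03]
```

View pics/s6.png

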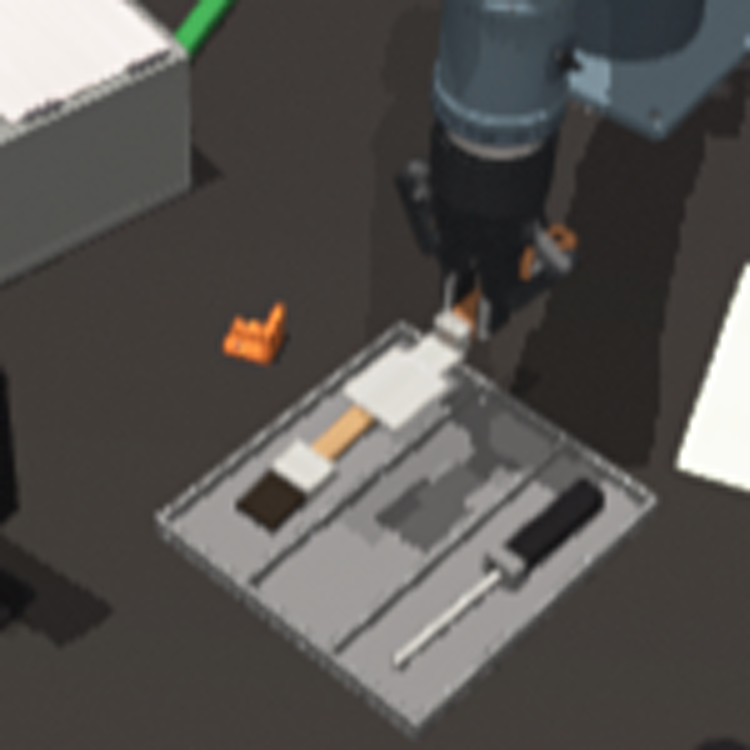

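>>> drive_tool --rows '[[[-0.45,0,-0.05],[0,0,0]],[[-0.45,0.3,0],[0,0,0]],[[0,0.7,0],[0,0,0]],[[0,0.4,0],[0,0,0]],[[0,0,0],[0,0,0]]]'

```text
time_s: 6.55
tcp_pos: [0.5416, 0.1733, 0.0738]
tcp_rot: [-89.9, -0.3, 175.3]
contact_force: [-0.1, -0.3, -1.9]
width: 0.0184
```

```bash
python3 - <<'E'
from h import *
want(.5421,.1801,.01,175.5)
c=cam("scene");crop(c,210,150,360,300,5,"pics/s7.png")
c=cam("top");crop(c,155,140,275,240,6,"pics/t7.png")
E
```

```text
t 6.55 p [0.5416 0.1733 0.0738] rpy [-89.86  -0.27 175.3 ] F [-0.1 -0.3 -1.9] w 0.0184 q [ -13.    36.   -12.3  105.7   11.3   39.7 -126.5]
shift units [-0.    1.06 -0.12]
turn units [-0.03 -0.04  0.05]
```

View pics/s7.png

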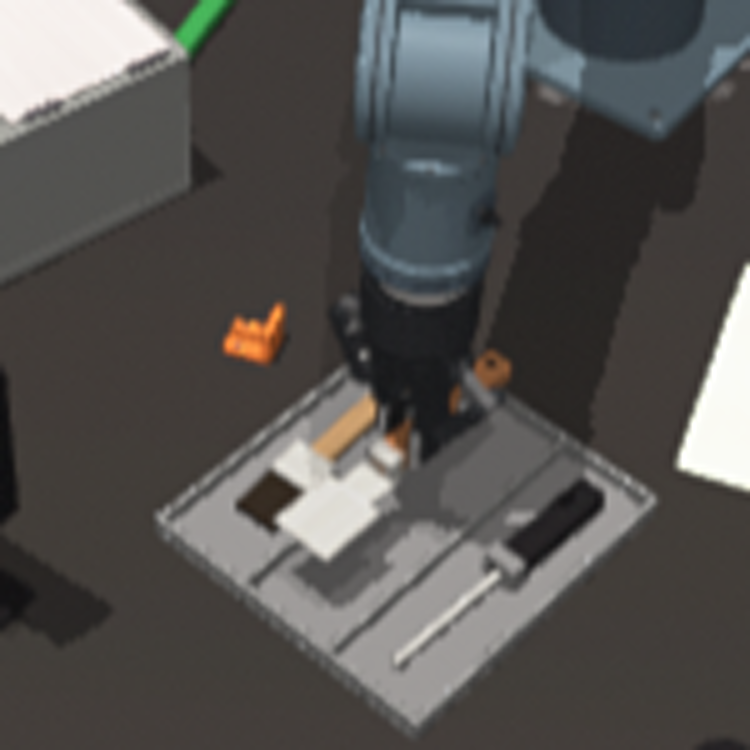

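View pics/t7.png

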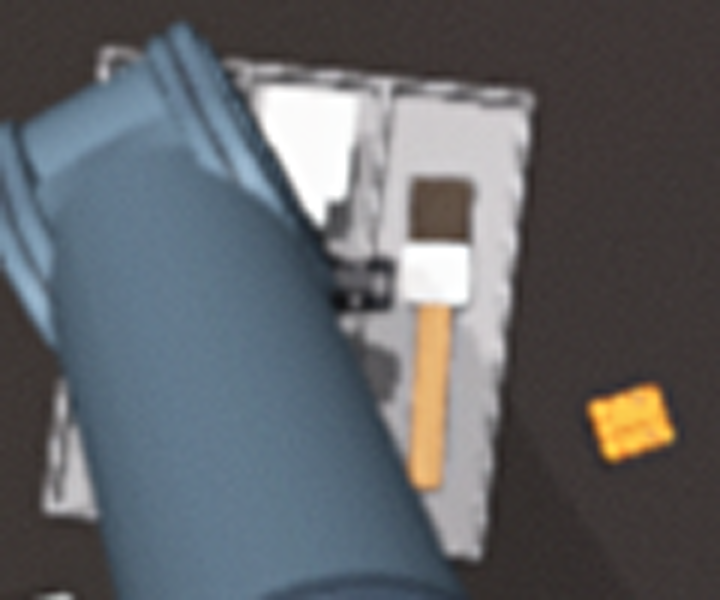

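>>> drive_tool --rows '[[[0,0.2,-0.1],[0,0,0]],[[0,0.4,0],[0,0,0]],[[0,0.3,0],[0,0,0]],[[0,0,0],[0,0,0]]]'

```text
time_s: 7.15
tcp_pos: [0.5431, 0.1807, 0.0206]
tcp_rot: [-89.9, -0.1, 175.3]
contact_force: [0.2, 0.1, -1.1]
width: 0.019
```

```bash
python3 - <<'E'
from h import *
want(.5421,.1801,.008,175.5)
c=cam("top");crop(c,155,140,275,240,6,"pics/t8.png")
print(onz(c,[[155+305/6,140+92/6]],.073))
E
```

```text
t 7.15 p [0.5431 0.1807 0.0206] rpy [-8.9940e+01 -1.3000e-01  1.7535e+02] F [ 0.2  0.1 -1.1] w 0.019 q [ -14.7   41.2  -11.   105.8   12.9   34.3 -128.3]
shift units [0.02 0.21 0.01]
turn units [-0.01 -0.03  0.03]
[[0.64359386 0.16709148 0.073     ]]
```

View pics/t8.png

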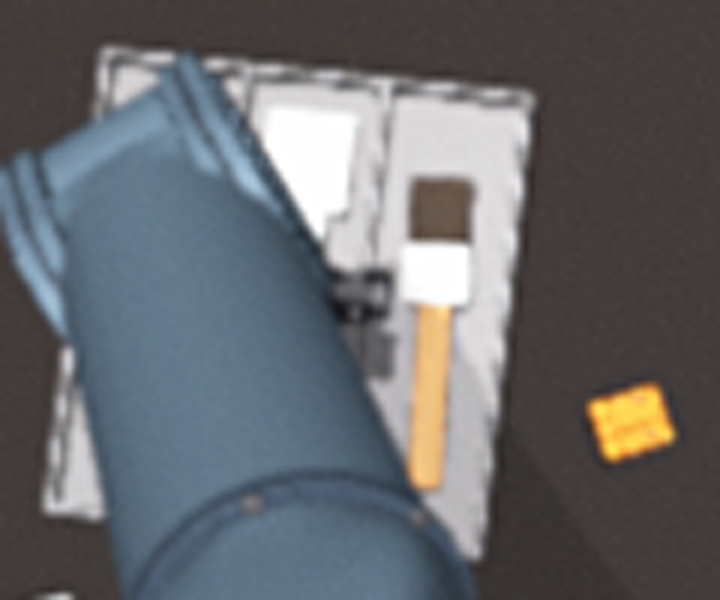

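>>> drive_tool --rows '[[[0,0.12,0],[0,0,0]],[[0,0.07,0],[0,0,0]],[[0,0,0],[0,0,0]]]'

```text
time_s: 7.58
tcp_pos: [0.544, 0.1808, 0.0103]
tcp_rot: [-90.0, -0.0, 175.3]
contact_force: [-0.2, -1.3, -1.1]
width: 0.0189
```

```bash
python3 - <<'E'
from h import *
want(.5421,.1801,.008,175.5)
E
```

```text
t 7.575 p [0.544  0.1808 0.0103] rpy [-8.9990e+01 -2.0000e-02  1.7533e+02] F [-0.2 -1.3 -1.1] w 0.0189 q [ -14.9   42.2  -10.7  105.8   13.2   33.1 -128.6]
shift units [0.03 0.04 0.01]
turn units [-0.   -0.03  0.  ]
```

>>> drive_tool --rows '[[[0.03,0.04,0],[0,0,0]],[[0,0,0],[0,0,0]]]'

```text
time_s: 7.82
tcp_pos: [0.5427, 0.1811, 0.0084]
tcp_rot: [-90.0, 0.0, 175.3]
contact_force: [0.1, 0.7, 0.8]
width: 0.0187
```

>>> drive_tool --rows '[[[0,0,0],[0,0,0]],[[0,0,0],[0,0,0]],[[0,0,0],[0,0,0]]]' --fingers 32

```text
time_s: 8.2
tcp_pos: [0.5423, 0.181, 0.008]
tcp_rot: [-90.0, -0.0, 175.3]
contact_force: [0.1, 0.2, 0.4]
width: 0.032
```

>>> drive_tool --rows '[[[0,-0.1,0],[0,0,0]],[[0,-0.3,0],[0,0,0]],[[0,-0.6,0],[0,0,0]],[[0,-0.8,0],[0,0,0]],[[0,-0.8,0],[0,0,0]]]'

```text
time_s: 8.82
tcp_pos: [0.5424, 0.181, 0.1669]
tcp_rot: [-90.0, 0.1, 175.3]
contact_force: [0.9, 0.5, -0.9]
width: 0.032
```

>>> drive_tool --rows '[[[0,-0.7,0.5],[0,0,0]],[[0,-0.2,0.9],[0,0,0]],[[0,0,0.9],[0,0,0]]]'

```text
time_s: 9.2
tcp_pos: [0.532, 0.0424, 0.221]
tcp_rot: [-90.0, 0.3, 175.4]
contact_force: [0.3, -0.4, -0.1]
width: 0.0322
```

```bash
python3 - <<'E'
from h import *
# bar (0.4302,-.2968)
u=np.array([.4987,-.2594,0]);Ru=R.from_euler("z",-13.75,degrees=True)
b=u+Ru.apply([-.055,-.058,.178]); print("bar",b)
want(b[0],b[1],.235,166.25)
c=cam("scene");crop(c,210,150,360,300,5,"pics/s9.png")
c=cam("top");crop(c,155,140,275,240,6,"pics/t9.png")
E
```

```text
bar [ 0.4314904  -0.30266512  0.178     ]
t 9.2 p [0.532  0.0424 0.221 ] rpy [-90.04   0.26 175.38] F [ 0.3 -0.4 -0.1] w 0.0322 q [   1.3   20.6  -13.3  106.     5.8   53.7 -109.2]
shift units [ 1.21 -0.24  5.87]
turn units [ 0.01  1.83 -0.05]
```

View pics/s9.png

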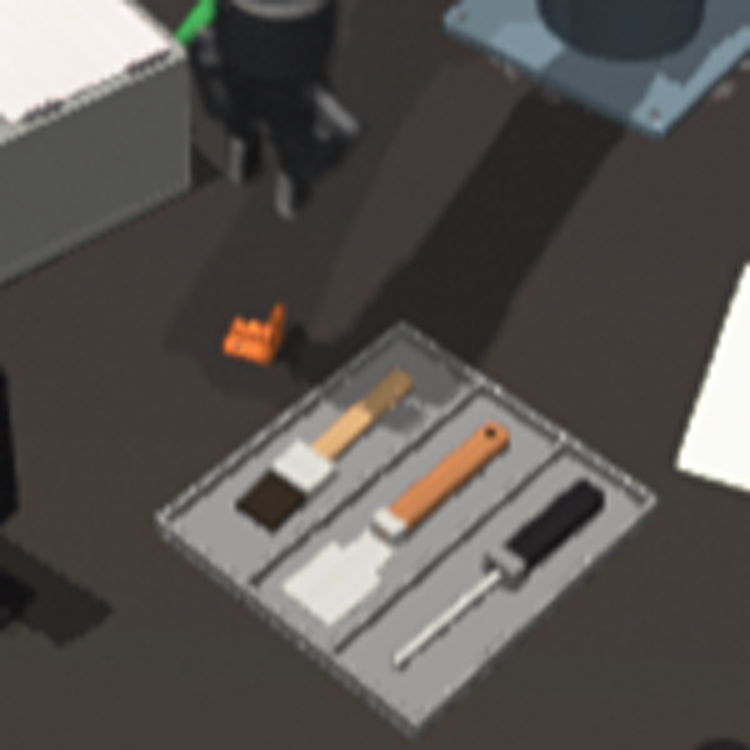

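View pics/t9.png

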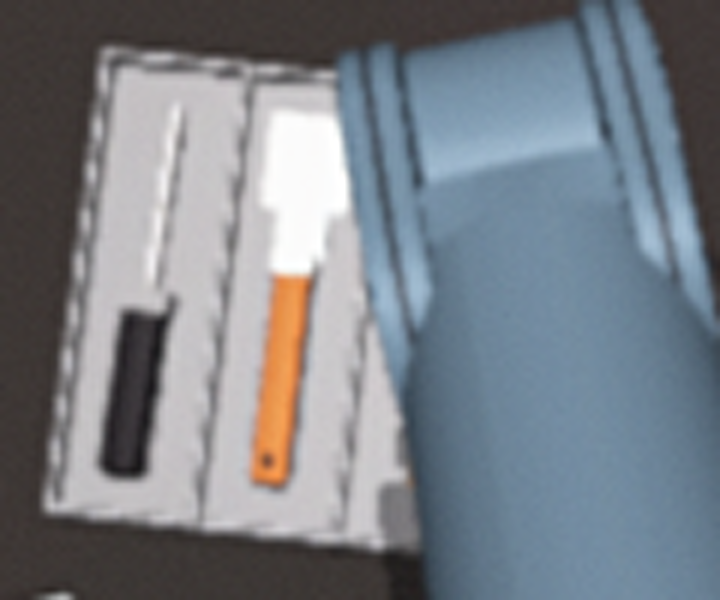

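>>> drive_tool --rows '[[[0.1,-0.2,0.8],[0,0.4,0]],[[0.1,-0.1,0.8],[0,0.4,0]],[[0.1,0,0.8],[0,0.4,0]],[[0.1,0,0.8],[0,0.4,0]],[[0.1,0,0.8],[0,0.2,0]]]'

```text
time_s: 9.93
tcp_pos: [0.4651, -0.1899, 0.2373]
tcp_rot: [-90.0, 0.1, 166.3]
contact_force: [0.4, -1.3, 0.7]
width: 0.032
```

>>> drive_tool --rows '[[[0,0,0.8],[0,0,0]],[[0,0,0.6],[0,0,0]],[[0,0,0],[0,0,0]]]'

```text
time_s: 10.3
tcp_pos: [0.4445, -0.2734, 0.2371]
tcp_rot: [-89.9, 0.1, 166.0]
contact_force: [0.6, 0.8, 0.1]
width: 0.0322
```

```bash
python3 - <<'E'
from h import *
want(.4315,-.302,.235,166.25)
c=cam("scene");crop(c,150,70,290,185,5,"pics/s10.png")
c=cam("top");crop(c,290,140,400,270,5,"pics/t10.png")
E
```

```text
t 10.3 p [ 0.4445 -0.2734  0.2371] rpy [-8.9930e+01  6.0000e-02  1.6604e+02] F [0.6 0.8 0.1] w 0.0322 q [ 29.1  17.9  -3.  107.1   1.2  55.  -78.4]
shift units [0.1  0.04 0.52]
turn units [-0.01 -0.04 -0.01]
```

View pics/s10.png

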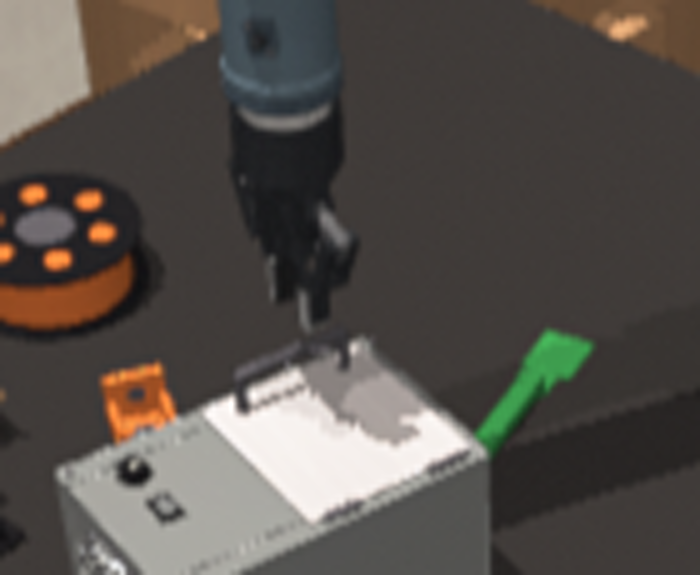

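View pics/t10.png

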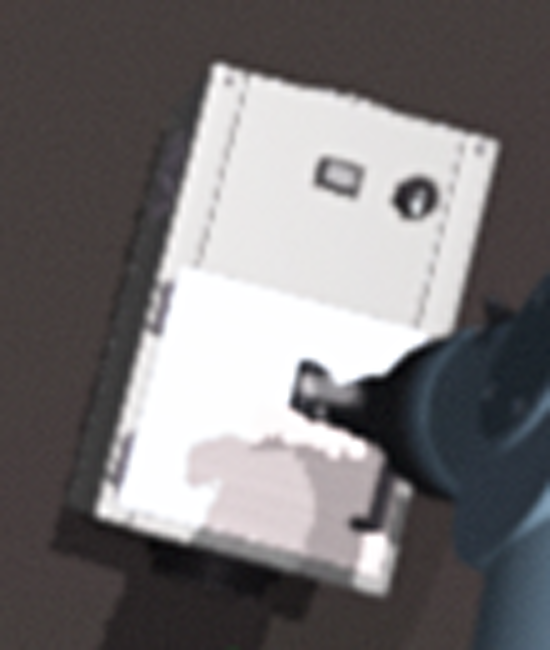

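```bash
python3 - <<'E'
from h import *
c=cam("scene"); print(onz(c,[[198,145],[219,138],[188,137.2],[210,140]],.178))
import cell
print(proj(c,[[.4315,-.3027,.178]]), )
u=np.array([.4987,-.2594,0]);Ru=R.from_euler("z",-13.75,degrees=True)
print((proj(c,[u+Ru.apply([-.055+s,-.058,.178]) for s in(-.045,.045)])-[150,70])*5)
t=cam("top");print((proj(t,[u+Ru.apply([-.055+s,-.058,.178]) for s in(-.045,.045)])-[290,140])*6)
E
```

```text
[[ 0.47675334 -0.30945617  0.178     ]
 [ 0.39638186 -0.27881392  0.178     ]
 [ 0.46797291 -0.37080117  0.178     ]
 [ 0.42686674 -0.29621201  0.178     ]]
[[207.8784541  139.89001369]]
[[339.99543075 327.60210597]
 [237.71536646 371.8246954 ]]
[[448.9256204  628.88004283]
 [495.85038351 438.24368253]]
```

>>> drive_tool --rows '[[[0.1,0,0.3],[0,0,0]],[[0,0,0.2],[0,0,0]],[[0,0,0],[0,0,0]]]' --fingers 40

```text
time_s: 10.88
tcp_pos: [0.4327, -0.2986, 0.2362]
tcp_rot: [-90.0, 0.0, 166.3]
contact_force: [-0.3, 0.2, 0.6]
width: 0.0401
```

>>> drive_tool --rows '[[[0,0.4,0.03],[0,0,0]],[[0,0.5,0],[0,0,0]],[[0,0.36,0],[0,0,0]],[[0,0,0],[0,0,0]]]'

```text
time_s: 11.38
tcp_pos: [0.4317, -0.2985, 0.1592]
tcp_rot: [-90.1, -0.2, 166.4]
contact_force: [0.0, -0.5, 0.4]
width: 0.0399
```

```bash
python3 - <<'E'
from h import *
want(.431,-.301,.159,166.25)
c=cam("scene");crop(c,150,90,290,185,5,"pics/s11.png")
c=cam("top");crop(c,290,140,400,270,5,"pics/t11.png")
E
```

```text
t 11.375 p [ 0.4317 -0.2985  0.1592] rpy [-90.09  -0.18 166.4 ] F [ 0.  -0.5  0.4] w 0.0399 q [ 31.6  24.3  -2.3 110.4   1.3  45.6 -75. ]
shift units [0.   0.   0.04]
turn units [0.02 0.03 0.04]
```

View pics/s11.png

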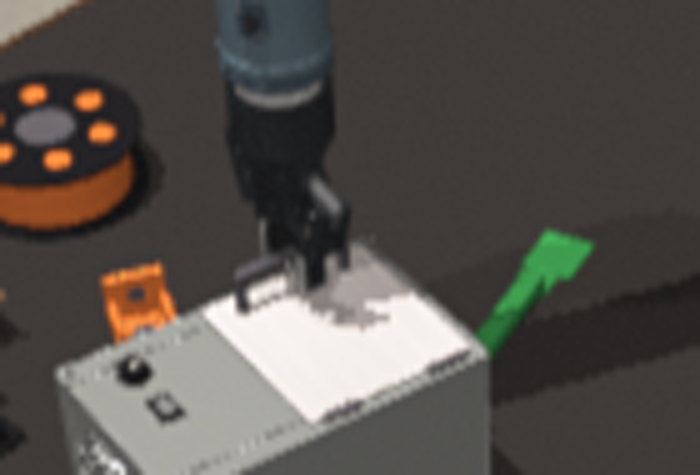

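>>> drive_tool --rows '[[[0,0,0.02],[0,0,0]],[[0,0,0],[0,0,0]],[[0,0,0],[0,0,0]],[[0,0,0],[0,0,0]],[[0,0,0],[0,0,0]]]' --fingers 3 --newtons 25

```text
time_s: 12.1
tcp_pos: [0.4324, -0.3019, 0.1614]
tcp_rot: [-90.0, 0.1, 166.3]
contact_force: [-1.3, -0.5, 5.6]
width: 0.0093
```

```bash
python3 - <<'E'
from h import *
o=st()
# arc waypoints, in tool (vertical, yaw 166) units: unit +y = -tool z ; up=-tool y
P=o["tcp_pos"]
a0=np.arctan2(36,-133); r=np.hypot(133,36)
prev=None
for th in range(0,105,5):
    a=a0-np.radians(th); p=np.array([r*np.cos(a),r*np.sin(a)])
    if prev is not None: print(th,"z",round(-(p-prev)[0]/60,3),"y",round(-(p-prev)[1]/60,3), "cum dy,dz mm",np.round(p-p0,1))
    else: p0=p
    prev=p
E
```

```text
t 12.1 p [ 0.4324 -0.3019  0.1614] rpy [-8.9960e+01  9.0000e-02  1.6631e+02] F [-1.3 -0.5  5.6] w 0.0093 q [ 31.8  24.1  -2.2 110.2   1.3  45.6 -74.8]
5 z -0.061 y -0.191 cum dy,dz mm [ 3.6 11.5]
10 z -0.077 y -0.185 cum dy,dz mm [ 8.3 22.5]
15 z -0.093 y -0.177 cum dy,dz mm [13.8 33.2]
20 z -0.108 y -0.169 cum dy,dz mm [20.3 43.3]
25 z -0.122 y -0.159 cum dy,dz mm [27.7 52.8]
30 z -0.136 y -0.147 cum dy,dz mm [35.8 61.7]
35 z -0.148 y -0.135 cum dy,dz mm [44.7 69.8]
40 z -0.159 y -0.122 cum dy,dz mm [54.3 77.1]
45 z -0.169 y -0.107 cum dy,dz mm [64.4 83.5]
50 z -0.178 y -0.092 cum dy,dz mm [75.1 89. ]
55 z -0.185 y -0.076 cum dy,dz mm [86.2 93.6]
60 z -0.191 y -0.06 cum dy,dz mm [97.7 97.2]
65 z -0.196 y -0.043 cum dy,dz mm [109.4  99.8]
70 z -0.199 y -0.026 cum dy,dz mm [121.3 101.3]
75 z -0.2 y -0.008 cum dy,dz mm [133.4 101.8]
80 z -0.2 y 0.009 cum dy,dz mm [145.4 101.2]
85 z -0.199 y 0.027 cum dy,dz mm [157.3  99.6]
90 z -0.195 y 0.044 cum dy,dz mm [169.  97.]
95 z -0.191 y 0.061 cum dy,dz mm [180.5  93.4]
100 z -0.185 y 0.077 cum dy,dz mm [191.5  88.7]
```

>>> drive_tool --rows '[[[0,-0.19,-0.06],[0,0,0]],[[0,-0.185,-0.08],[0,0,0]],[[0,-0.175,-0.09],[0,0,0]],[[0,-0.17,-0.11],[0,0,0]],[[0,0,0],[0,0,0]]]'

```text
time_s: 12.72
tcp_pos: [0.4372, -0.2827, 0.2053]
tcp_rot: [-89.9, 0.1, 166.3]
contact_force: [0.2, -5.5, 3.9]
width: 0.009
```

```bash
python3 - <<'E'
from h import *
st()
c=cam("scene");crop(c,150,60,290,185,5,"pics/s12.png")
E
```

```text
t 12.725 p [ 0.4372 -0.2827  0.2053] rpy [-8.9870e+01  1.5000e-01  1.6631e+02] F [ 0.2 -5.5  3.9] w 0.009 q [ 30.   20.   -2.6 109.1   1.2  50.7 -76.9]
```

View pics/s12.png

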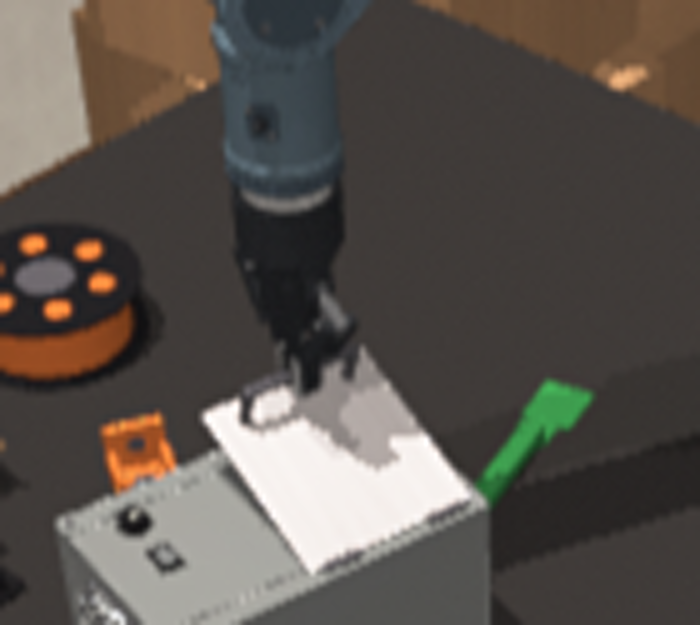

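The flap rises with the bar in grip (about 20°). Continue the arc.

>>> drive_tool --rows '[[[0,-0.16,-0.12],[0,0,0]],[[0,-0.15,-0.135],[0,0,0]],[[0,-0.135,-0.15],[0,0,0]],[[0,-0.12,-0.16],[0,0,0]],[[0,-0.105,-0.17],[0,0,0]]]'

```text
time_s: 13.4
tcp_pos: [0.4473, -0.2428, 0.2461]
tcp_rot: [-89.7, 0.2, 166.2]
contact_force: [-2.9, -12.1, 9.7]
width: 0.0087
```

>>> drive_tool --rows '[[[0,-0.09,-0.18],[0,0,0]],[[0,-0.075,-0.185],[0,0,0]],[[0,-0.06,-0.19],[0,0,0]],[[0,0,0],[0,0,0]]]'

```text
time_s: 13.9
tcp_pos: [0.4562, -0.2075, 0.2604]
tcp_rot: [-89.9, 0.2, 166.3]
contact_force: [-3.9, -2.4, 17.5]
width: 0.0089
```

```bash
python3 - <<'E'
from h import *
st()
c=cam("scene");crop(c,150,60,290,185,5,"pics/s13.png")
E
```

```text
t 13.9 p [ 0.4562 -0.2075  0.2604] rpy [-89.88   0.25 166.31] F [-3.9 -2.4 17.5] w 0.0089 q [ 23.4  14.3  -4.9 108.5   1.6  57.  -85.9]
```

View pics/s13.png

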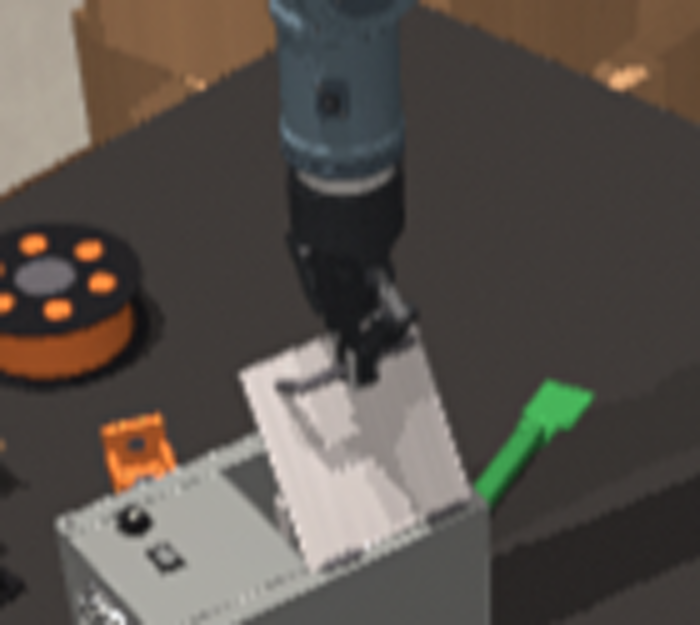

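>>> drive_tool --rows '[[[0,-0.06,-0.195],[0,0,0]],[[0,-0.03,-0.2],[0,0,0]],[[0,-0.01,-0.2],[0,0,0]],[[0,0,0],[0,0,0]]]'

```text
time_s: 14.45
tcp_pos: [0.465, -0.1706, 0.2645]
tcp_rot: [-90.1, 0.2, 166.4]
contact_force: [4.1, 0.1, 6.2]
width: 0.0091
```

```bash
python3 - <<'E'
from h import *
st()
c=cam("scene");crop(c,150,60,290,185,5,"pics/s14.png")
E
```

```text
t 14.45 p [ 0.465  -0.1706  0.2645] rpy [-90.06   0.19 166.42] F [4.1 0.1 6.2] w 0.0091 q [ 20.4  13.5  -6.3 108.9   1.7  57.5 -90.2]
```

View pics/s14.png

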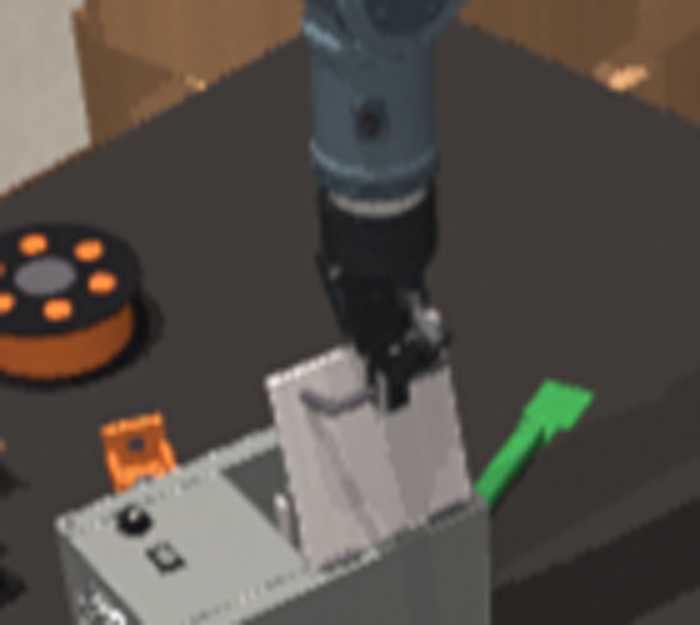

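>>> drive_tool --rows '[[[0,0,-0.2],[0,0,0]],[[0,0.02,-0.2],[0,0,0]],[[0,0.04,-0.195],[0,0,0]],[[0,0.055,-0.19],[0,0,0]],[[0,0.07,-0.185],[0,0,0]]]'

```text
time_s: 15.12
tcp_pos: [0.4782, -0.1159, 0.2527]
tcp_rot: [-90.0, 0.2, 166.3]
contact_force: [5.2, -5.7, -1.5]
width: 0.0089
```

>>> drive_tool --rows '[[[0,0,0],[0,0,0]]]'

```text
time_s: 15.25
tcp_pos: [0.4785, -0.1146, 0.2521]
tcp_rot: [-90.0, 0.1, 166.4]
contact_force: [6.7, -1.4, -3.1]
width: 0.0086
```

```bash
python3 - <<'E'
from h import *
st()
c=cam("scene");crop(c,150,60,290,185,5,"pics/s15.png")
c=cam("top");crop(c,250,120,400,270,5,"pics/t15.png")
E
```

```text
t 15.25 p [ 0.4785 -0.1146  0.2521] rpy [-9.0050e+01  1.4000e-01  1.6638e+02] F [ 6.7 -1.4 -3.1] w 0.0086 q [ 15.4  14.1  -8.4 110.    2.4  55.9 -97.7]
```

View pics/s15.png

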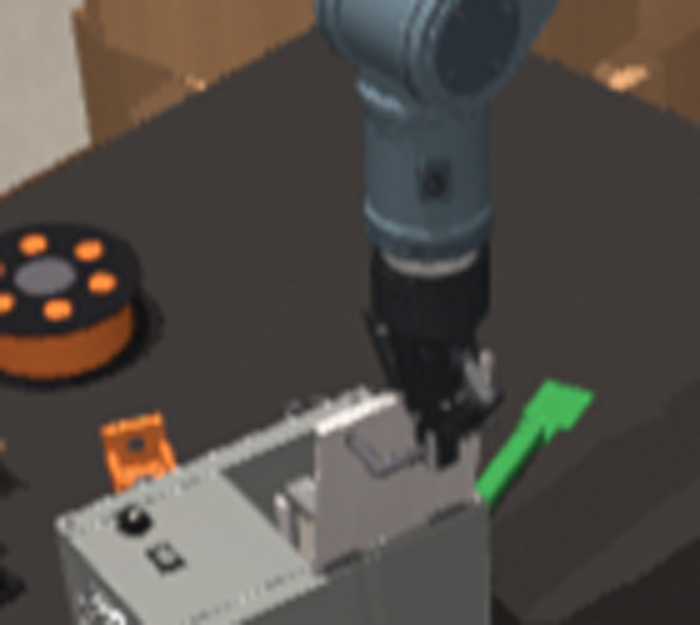

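View pics/t15.png

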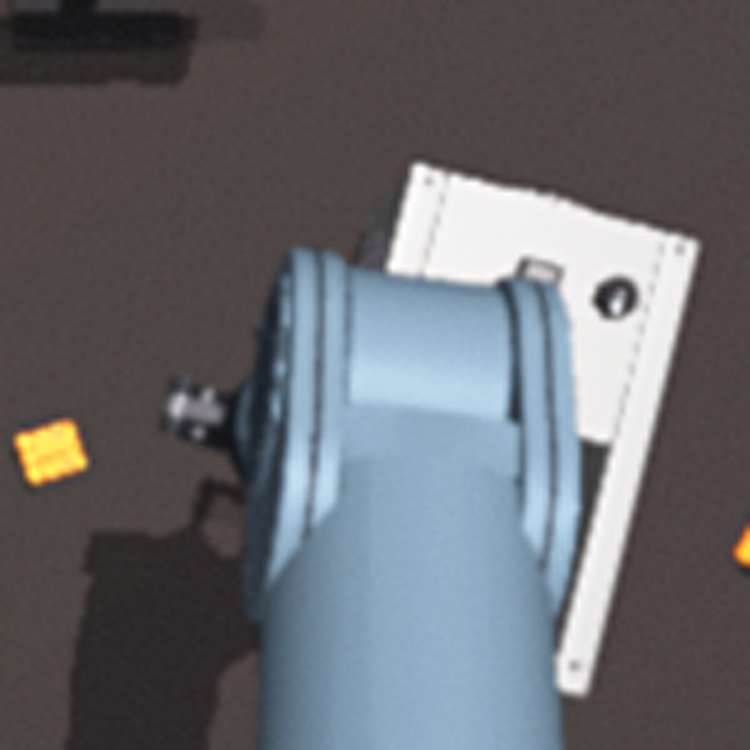

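>>> drive_tool --rows '[[[0,0,0],[0,0,0]],[[0,0,0],[0,0,0]],[[0,0,0],[0,0,0]]]' --fingers 22

```text
time_s: 15.72
tcp_pos: [0.4766, -0.1149, 0.252]
tcp_rot: [-90.0, -0.1, 166.3]
contact_force: [0.2, 0.2, 1.3]
width: 0.022
```

>>> drive_tool --rows '[[[0,-0.2,0],[0,0,0]],[[0,-0.4,0],[0,0,0]],[[0,-0.6,0],[0,0,0]],[[0,-0.6,0],[0,0,0]],[[0,-0.3,0],[0,0,0]]]'

```text
time_s: 16.35
tcp_pos: [0.4779, -0.115, 0.3813]
tcp_rot: [-90.0, 0.2, 166.3]
contact_force: [-0.8, 0.4, 0.4]
width: 0.0222
```

```bash
python3 - <<'E'
from h import *
u=np.array([.4987,-.2594,0]);Ru=R.from_euler("z",-13.75,degrees=True)
b=u+Ru.apply([-.055,0,.104]); print("tab",b)
want(b[0],b[1],.36,-103.75)
c=cam("scene");crop(c,150,60,290,185,5,"pics/s16.png")
c=cam("top");crop(c,250,120,400,270,5,"pics/t16.png")
E
```

```text
tab [ 0.44527619 -0.24632728  0.104     ]
t 16.35 p [ 0.4779 -0.115   0.3813] rpy [-90.01   0.2  166.33] F [-0.8  0.4  0.4] w 0.0222 q [ 15.7   7.5  -8.2  99.8   1.1  72.7 -96.5]
shift units [0.01 0.35 2.26]
turn units [ -0.03 -17.98  -0.03]
```

View pics/s16.png

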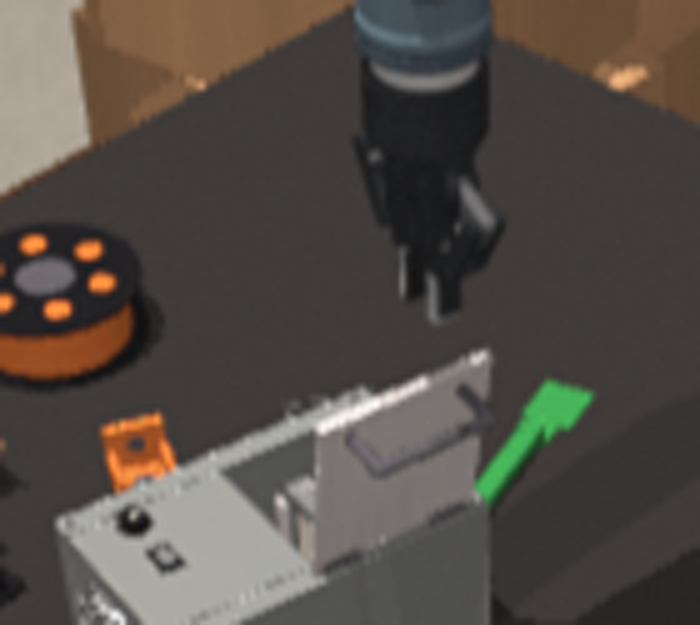

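>>> drive_tool --rows '[[[0,0,0.75],[0,0,0]],[[0,0,0.75],[0,0,0]],[[0,0,0.76],[0,-1,0]],[[0,0,0],[0,-1,0]],[[0,0,0],[0,-1,0]]]' --fingers 45

```text
time_s: 17.08
tcp_pos: [0.4444, -0.2471, 0.3774]
tcp_rot: [-90.0, -0.1, -178.6]
contact_force: [-0.4, 0.3, -1.0]
width: 0.0453
```

>>> drive_tool --rows '[[[0,0,0],[0,-1,0]],[[0,0,0],[0,-1,0]],[[0,0,0],[0,-1,0]],[[0,0,0],[0,-1,0]],[[0,0,0],[0,-1,0]]]'

```text
time_s: 17.7
tcp_pos: [0.4447, -0.2465, 0.3775]
tcp_rot: [-90.1, -0.1, -153.5]
contact_force: [-0.7, 0.5, 0.8]
width: 0.0452
```

>>> drive_tool --rows '[[[0,0,0],[0,-1,0]],[[0,0,0],[0,-1,0]],[[0,0,0],[0,-1,0]],[[0,0,0],[0,-1,0]],[[0,0,0],[0,-1,0]]]'

```text
time_s: 18.32
tcp_pos: [0.4447, -0.2465, 0.3775]
tcp_rot: [-90.1, -0.0, -128.5]
contact_force: [0.4, -0.4, 0.5]
width: 0.0454
```

>>> drive_tool --rows '[[[0,0,0],[0,-1,0]],[[0,0,0],[0,-1,0]],[[0,0,0],[0,-1,0]],[[0,0,0],[0,-1,0]],[[0,0,0],[0,-1,0]]]'

```text
time_s: 18.95
tcp_pos: [0.4447, -0.2465, 0.3775]
tcp_rot: [-90.1, 0.0, -103.5]
contact_force: [-0.2, -1.0, 0.5]
width: 0.0454
```

```bash
python3 - <<'E'
from h import *
want(.4453,-.2463,.30,-103.75)
c=cam("scene");crop(c,150,60,290,185,5,"pics/s17.png")
c=cam("top");crop(c,250,120,400,270,5,"pics/t17.png")
E
```

```text
t 18.95 p [ 0.4447 -0.2465  0.3775] rpy [-9.009e+01  2.000e-02 -1.035e+02] F [-0.2 -1.   0.5] w 0.0454 q [ 32.7   9.7 -10.1  97.6   1.8  72.9   8.7]
shift units [-0.    1.29  0.01]
turn units [ 0.02  0.05 -0.  ]
```

View pics/s17.png

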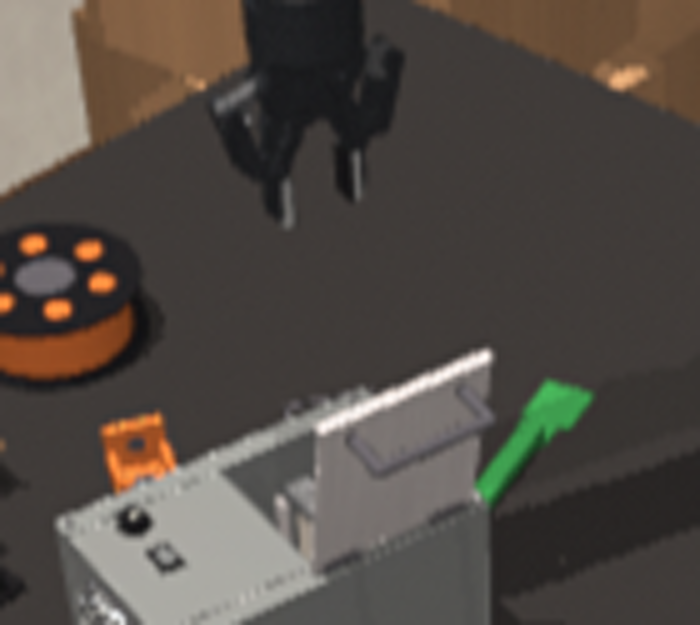

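View pics/t17.png

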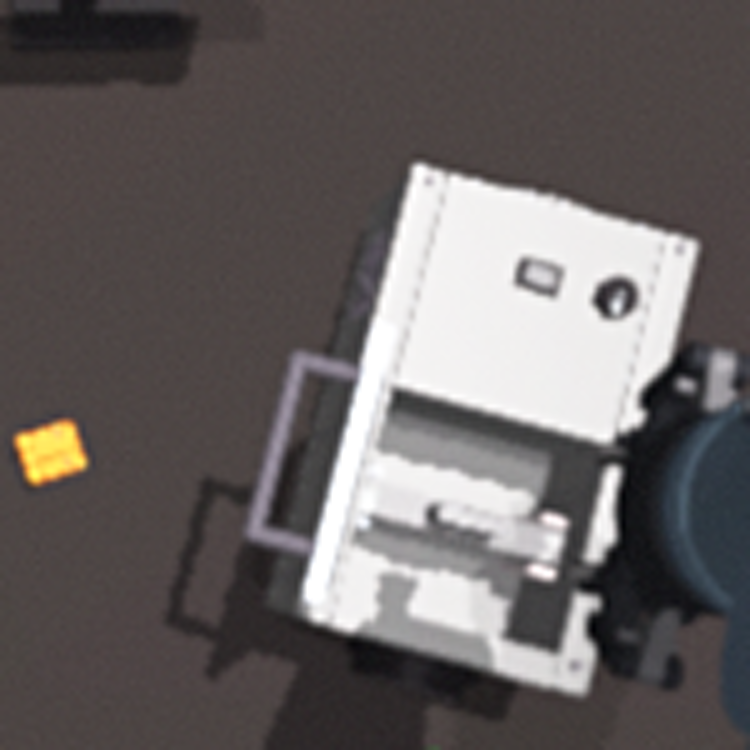

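```bash
python3 - <<'E'
from h import *
u=np.array([.4987,-.2594,0]);Ru=R.from_euler("z",-13.75,degrees=True)
c=cam("top")
L=[[-.055+a,b,.134] for a,b in((-.005,.02),(.005,.02),(.005,-.02),(-.005,-.02))]+[[-.055+a,b,.098] for a,b in((-.01,.062),(.01,.062),(.01,-.062),(-.01,-.062))]
p=proj(c,u+Ru.apply(L)); q=((p-[250,120]+.5)*5); print(q.round())
im=cv2.resize(c["img"][120:270,250:400],None,fx=5,fy=5,interpolation=cv2.INTER_CUBIC)
for k in(q[:4],q[4:]): cv2.polylines(im,[k.astype(int).reshape(-1,1,2)],True,(0,0,255) ,1)
cv2.imwrite("pics/t18.png",im)
E
```

```text
[[439. 519.]
 [443. 502.]
 [511. 520.]
 [507. 537.]
 [355. 509.]
 [364. 476.]
 [566. 531.]
 [558. 564.]]
```

View pics/t18.png

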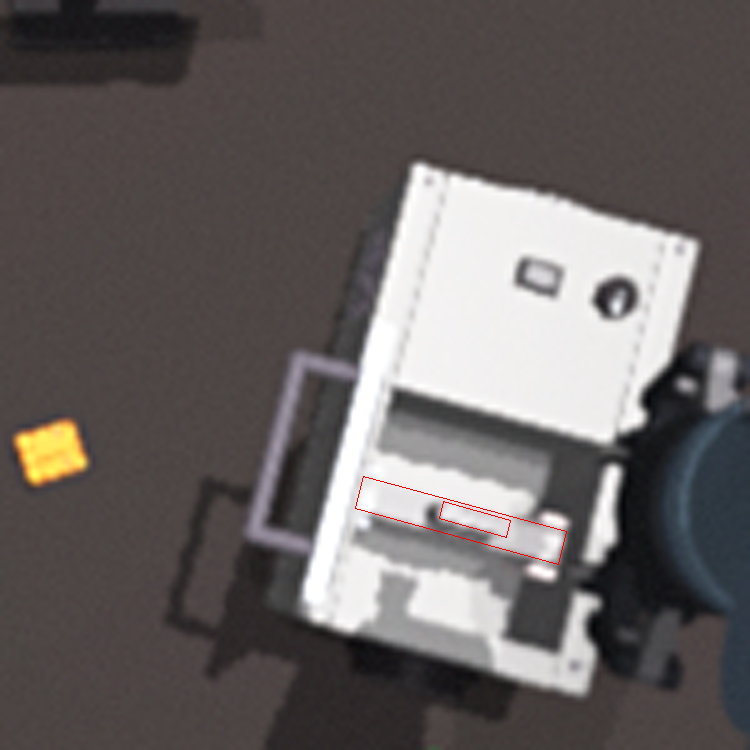

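>>> drive_tool --rows '[[[0,0.7,0.01],[0,0.05,0]],[[0,0.8,0],[0,0,0]],[[0,0.8,0],[0,0,0]],[[0,0.8,0],[0,0,0]],[[0,0.4,0],[0,0,0]]]'

```text
time_s: 19.73
tcp_pos: [0.4441, -0.246, 0.1656]
tcp_rot: [-90.2, 0.0, -104.0]
contact_force: [0.3, 0.5, -0.5]
width: 0.0447
```

```bash
python3 - <<'E'
from h import *
want(.4453,-.2463,.106,-103.75)
c=cam("scene");crop(c,150,60,290,185,5,"pics/s19.png")
c=cam("top");crop(c,280,170,380,270,6,"pics/t19.png")
E
```

```text
t 19.725 p [ 0.4441 -0.246   0.1656] rpy [-9.0230e+01  5.0000e-02 -1.0403e+02] F [ 0.3  0.5 -0.5] w 0.0447 q [ 31.8  22.6  -9.7 112.1   5.1  45.9   5.2]
shift units [0.   0.99 0.02]
turn units [ 0.05 -0.06 -0.01]
```

View pics/s19.png

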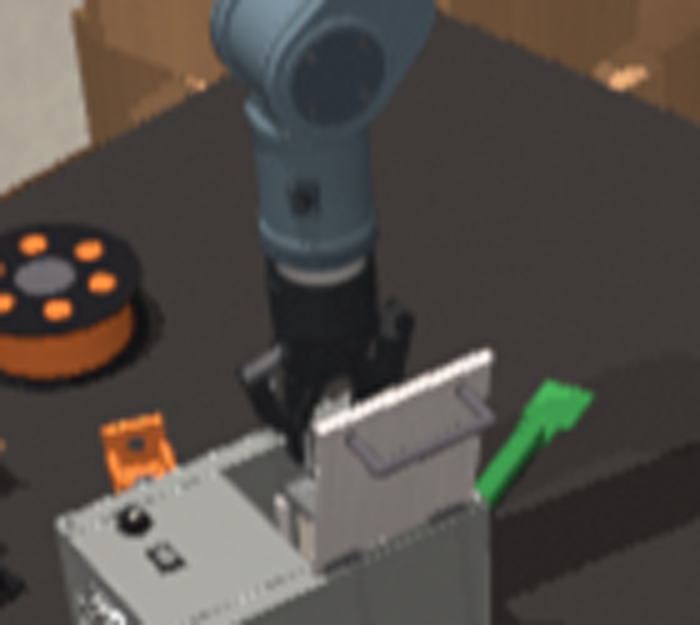

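View pics/t19.png

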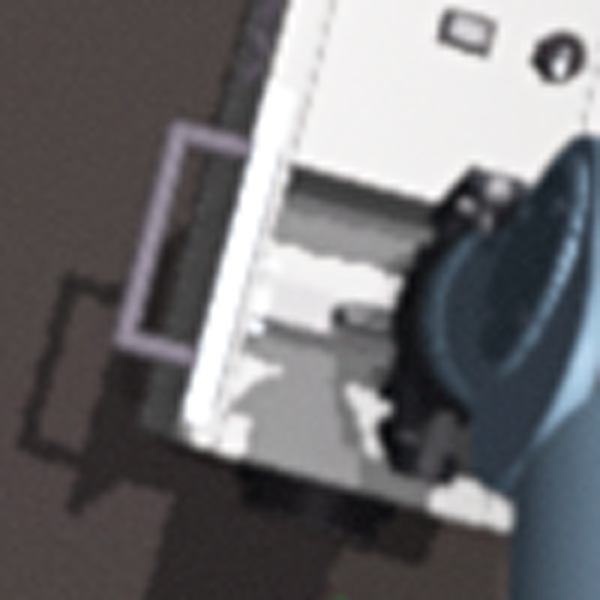

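>>> drive_tool --rows '[[[0,0.3,0.02],[0,0,0]],[[0,0.4,0],[0,0,0]],[[0,0.28,0],[0,0,0]],[[0,0,0],[0,0,0]]]'

```text
time_s: 20.32
tcp_pos: [0.4465, -0.247, 0.1091]
tcp_rot: [-90.1, 0.0, -103.9]
contact_force: [0.8, 0.0, 0.1]
width: 0.0448
```

>>> drive_tool --rows '[[[0,0,0],[0,0,0]],[[0,0,0],[0,0,0]],[[0,0,0],[0,0,0]],[[0,0,0],[0,0,0]],[[0,0,0],[0,0,0]]]' --fingers 2 --newtons 60

```text
time_s: 20.95
tcp_pos: [0.4473, -0.2474, 0.1104]
tcp_rot: [-89.9, -0.0, -103.9]
contact_force: [-2.1, 1.1, 6.2]
width: 0.009
```

```bash
python3 - <<'E'
from h import *
want(.4453,-.2463,.106,-103.75)
c=cam("scene");crop(c,150,60,290,185,5,"pics/s20.png")
E
```

```text
t 20.95 p [ 0.4473 -0.2474  0.1104] rpy [-8.9940e+01 -2.0000e-02 -1.0393e+02] F [-2.1  1.1  6.2] w 0.009 q [ 31.   27.8  -8.9 113.8   6.6  38.8   4. ]
shift units [-0.01  0.07 -0.04]
turn units [-0.01 -0.04  0.  ]
```

View pics/s20.png

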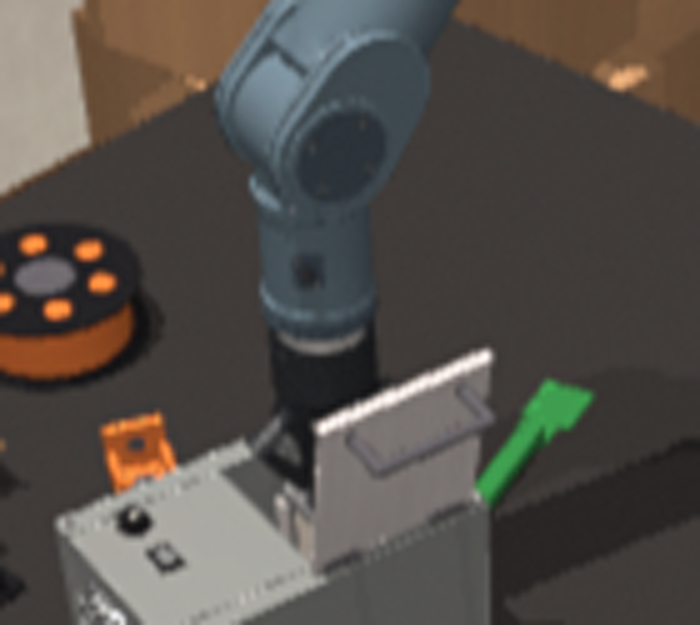

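>>> drive_tool --rows '[[[0,-0.15,0],[0,0,0]],[[0,-0.3,0],[0,0,0]],[[0,-0.4,0],[0,0,0]],[[0,-0.4,0],[0,0,0]],[[0,-0.3,0],[0,0,0]]]'

```text
time_s: 21.62
tcp_pos: [0.4471, -0.2472, 0.204]
tcp_rot: [-89.9, -0.0, -103.9]
contact_force: [-0.3, 0.3, -2.1]
width: 0.009
```

```bash
python3 - <<'E'
from h import *
want(.4453,-.2463,.106,-103.75)
c=cam("scene");crop(c,150,60,290,185,5,"pics/s21.png")
E
```

```text
t 21.625 p [ 0.4471 -0.2472  0.204 ] rpy [-8.9930e+01 -1.0000e-02 -1.0392e+02] F [-0.3  0.3 -2.1] w 0.009 q [ 32.1  19.6 -10.  110.1   4.3  50.6   6. ]
shift units [-0.01  1.63 -0.04]
turn units [-0.01 -0.03  0.  ]
```

View pics/s21.png

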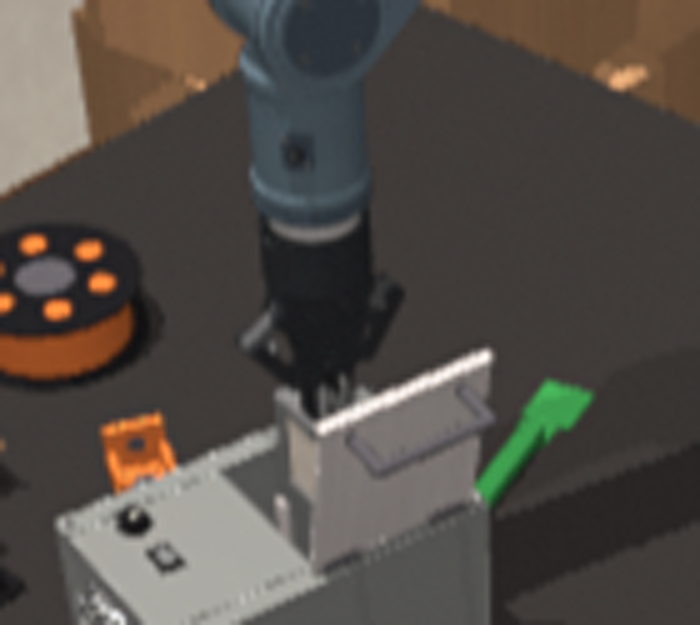

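The cassette is coming up cleanly with no scraping force. Continue up to about z 0.30.

>>> drive_tool --rows '[[[0,-0.4,0],[0,0,0]],[[0,-0.4,0],[0,0,0]],[[0,-0.4,0],[0,0,0]],[[0,-0.4,0],[0,0,0]],[[0,0,0],[0,0,0]]]'

```text
time_s: 22.3
tcp_pos: [0.4478, -0.2476, 0.2997]
tcp_rot: [-89.8, -0.0, -103.9]
contact_force: [0.1, -0.3, -1.5]
width: 0.0088
```

```bash
python3 - <<'E'
from h import *
u=np.array([.4987,-.2594,0]);Ru=R.from_euler("z",-13.75,degrees=True)
b=u+Ru.apply([.131,0,.3]); want(*b,-103.75)
c=cam("scene");crop(c,150,40,290,185,5,"pics/s22.png")
E
```

```text
t 22.3 p [ 0.4478 -0.2476  0.2997] rpy [-8.9810e+01 -5.0000e-02 -1.0392e+02] F [ 0.1 -0.3 -1.5] w 0.0088 q [ 32.6  13.3 -10.3 104.    2.7  62.7   7.4]
shift units [-0.02  0.01  3.05]
turn units [-0.04 -0.03  0.01]
```

View pics/s22.png

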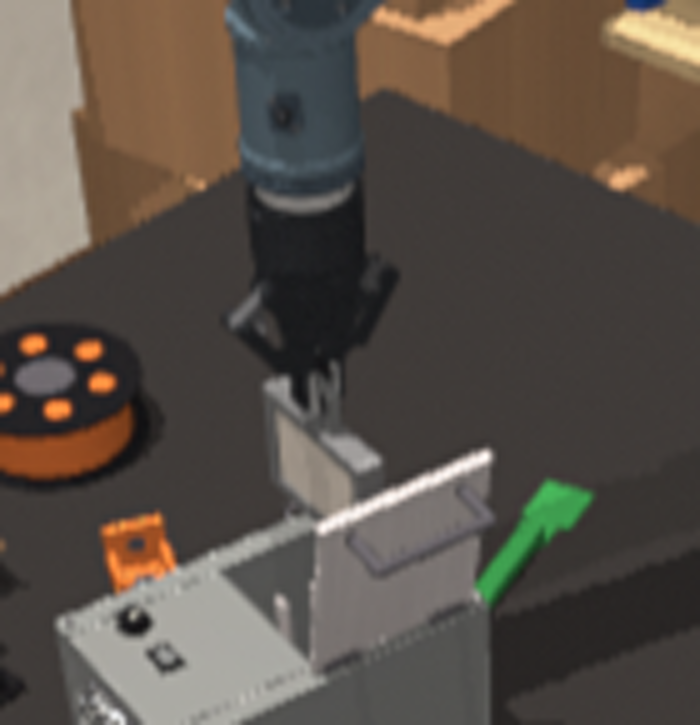

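>>> drive_tool --rows '[[[0,0,0.3],[0,0,0]],[[0,0,0.6],[0,0,0]],[[0,0,0.7],[0,0,0]],[[0,0,0.7],[0,0,0]],[[0,0,0.5],[0,0,0]]]'

```text
time_s: 22.98
tcp_pos: [0.6108, -0.2874, 0.2958]
tcp_rot: [-90.2, 0.0, -103.9]
contact_force: [-0.6, 0.0, -0.8]
width: 0.009
```

>>> drive_tool --rows '[[[0,0,0.25],[0,-0.5,0]],[[0,0,0],[0,-0.9,0]],[[0,0,0],[0,-0.9,0]],[[0,0,0],[0,-0.8,0]],[[0,0,0],[0,0,0]]]'

```text
time_s: 23.6
tcp_pos: [0.6238, -0.2909, 0.2964]
tcp_rot: [-90.1, 0.1, -88.5]
contact_force: [-0.6, 0.8, -0.8]
width: 0.009
```

```bash
python3 - <<'E'
from h import *
want(.687,-.0285,.265,-88.3)
c=cam("scene");crop(c,130,40,290,190,5,"pics/s23.png")
E
```

```text
t 23.6 p [ 0.6238 -0.2909  0.2964] rpy [-9.015e+01  7.000e-02 -8.845e+01] F [-0.6  0.8 -0.8] w 0.009 q [ 29.2  32.5 -12.6  76.6   7.1  71.9  17.8]
shift units [-4.34  0.53  1.17]
turn units [ 0.03 -0.03 -0.01]
```

View pics/s23.png

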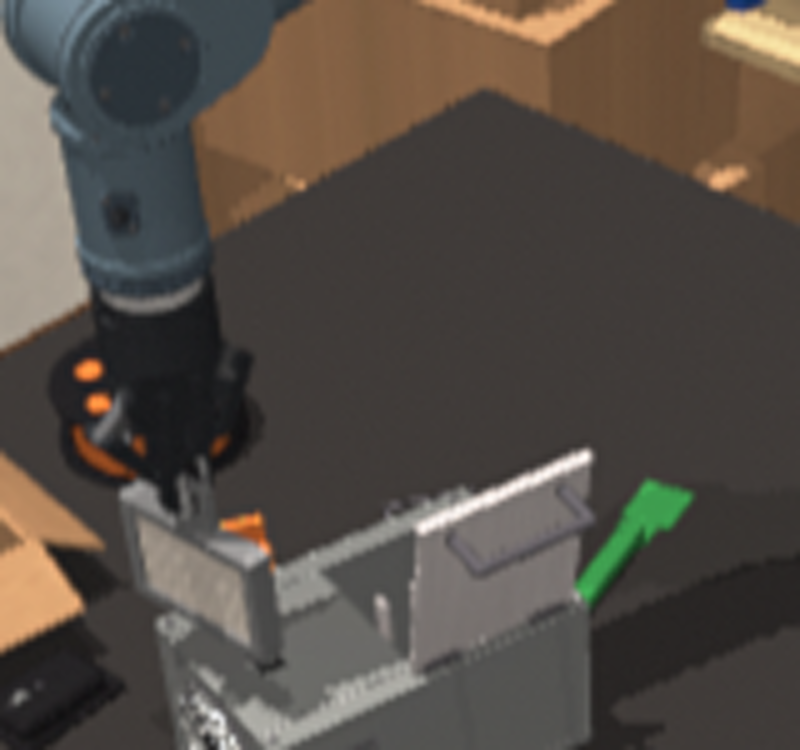

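>>> drive_tool --rows '[[[-0.3,0,0.1],[0,0,0]],[[-0.6,0,0.2],[0,0,0]],[[-0.7,0,0.2],[0,0,0]],[[-0.7,0,0.2],[0,0,0]],[[-0.7,0,0.2],[0,0,0]]]'

```text
time_s: 24.28
tcp_pos: [0.6739, -0.1063, 0.2984]
tcp_rot: [-90.0, 0.1, -88.4]
contact_force: [0.9, 0.1, -1.3]
width: 0.0086
```

>>> drive_tool --rows '[[[-0.6,0.1,0.1],[0,0,0]],[[-0.4,0.2,0.1],[0,0,0]],[[-0.2,0.2,0],[0,0,0]],[[0,0,0],[0,0,0]]]'

```text
time_s: 24.78
tcp_pos: [0.6825, -0.0362, 0.2671]
tcp_rot: [-90.2, 0.0, -88.3]
contact_force: [0.1, 0.3, -2.0]
width: 0.0087
```

```bash
python3 - <<'E'
from h import *
want(.687,-.0285,.265,-88.3)
c=cam("scene");crop(c,130,100,310,290,4,"pics/s24.png")
c=cam("top");cv2.imwrite("pics/t24.png",c["img"])
E
```

```text
t 24.775 p [ 0.6825 -0.0362  0.2671] rpy [-9.016e+01  2.000e-02 -8.833e+01] F [ 0.1  0.3 -2. ] w 0.0087 q [  9.   33.4 -15.3  79.3   8.9  68.6  -5.5]
shift units [-0.13  0.03  0.08]
turn units [ 0.03 -0.01 -0.  ]
```

View pics/s24.png

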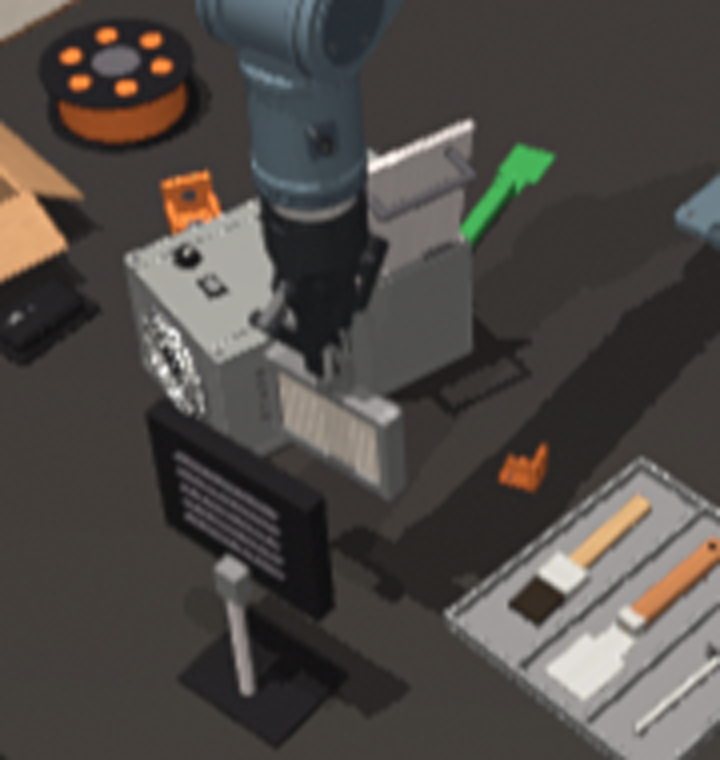

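View pics/t24.png

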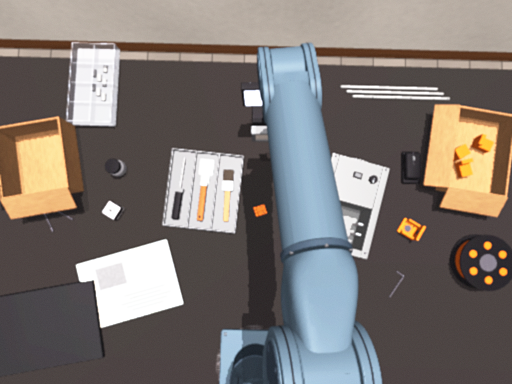

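>>> drive_tool --rows '[[[-0.13,0.03,0.08],[0,0,0]],[[0,0,0],[0,0,0]],[[0,0,0],[0,0,0]]]'

```text
time_s: 25.25
tcp_pos: [0.6882, -0.0298, 0.2668]
tcp_rot: [-90.0, -0.0, -88.4]
contact_force: [0.3, 0.4, -1.7]
width: 0.009
```

```bash
python3 - <<'E'
from h import *
o=st(); c=cam("scene")
im=cv2.resize(c["img"][100:290,130:310],None,fx=4,fy=4,interpolation=cv2.INTER_CUBIC)
def box(cen,yaw,hx,hy,hz,x0=0):
    Rz=R.from_euler("z",yaw,degrees=True)
    P=np.array(cen)+Rz.apply([[x0+a*hx,b*hy,d*hz] for a in(-1,1) for b in(-1,1) for d in(-1,1)])
    q=((proj(c,P)-[130,100]+.5)*4).astype(int)
    for i in range(8):
        for j in(1,2,4):
            if i<i^j: cv2.line(im,tuple(map(int,q[i])),tuple(map(int,q[i^j])),(0,0,255),1)
p=o["tcp_pos"]; box([p[0],p[1],p[2]-.055],o["tcp_rot"][2]+90,.01,.062,.043)
box([.7823,-.0259,.21],1.7,.01,.08,.065,.01)
cv2.imwrite("pics/s25.png",im)
E
```

```text
t 25.25 p [ 0.6882 -0.0298  0.2668] rpy [-8.999e+01 -1.000e-02 -8.844e+01] F [ 0.3  0.4 -1.7] w 0.009 q [  8.4  33.9 -15.3  78.6   9.1  68.7  -6.1]
```

View pics/s25.png

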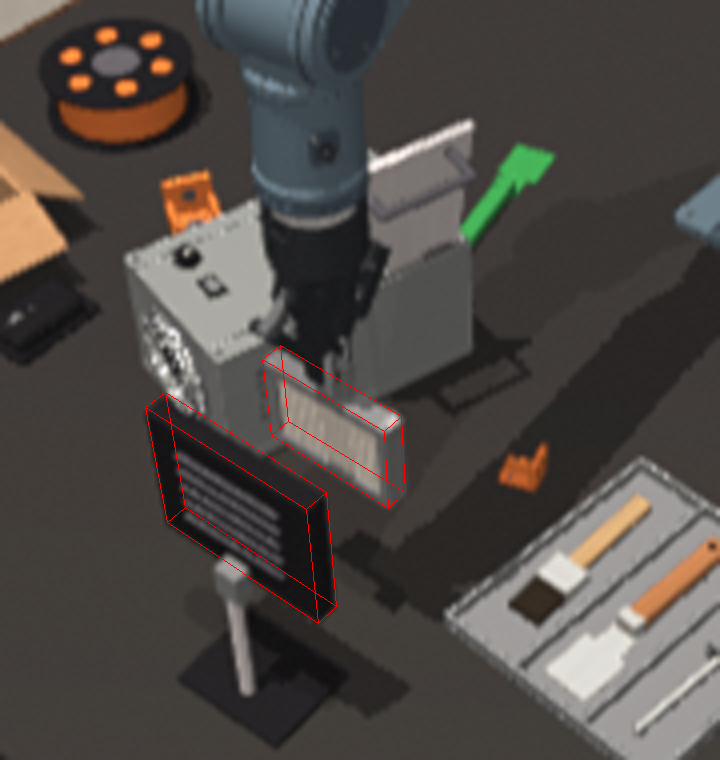

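>>> drive_tool --rows '[[[0,0,0],[0,0,0]],[[0,0,0],[0,0,0]],[[0,0,0],[0,0,0]],[[0,0,0],[0,0,0]]]'

```text
time_s: 25.8
tcp_pos: [0.6882, -0.0295, 0.2667]
tcp_rot: [-90.0, -0.0, -88.4]
contact_force: [-0.4, 0.5, -1.5]
width: 0.0089
```

```bash
python3 - <<'E'
from h import *
st(); print(bot.sign_off())
E
```

```text
t 25.8 p [ 0.6882 -0.0295  0.2667] rpy [-90.    -0.   -88.42] F [-0.4  0.5 -1.5] w 0.0089 q [  8.4  33.9 -15.3  78.6   9.1  68.7  -6.1]
the job is handed in; nothing more can be done
None
```

I carried out the whole task and handed it in at 25.8 s; the hand-in gives no verdict.

- **Scraper:** it lies flat and lengthwise in the tray's empty middle compartment, released a few millimetres or less above the floor. The pictures after release show it well placed. I judged this by eye and took no numeric position at the end.
- **Flap:** I swung it by its bar to about 100° (about 1.75 rad) and let go. It still stood open in every later picture.
- **Cassette:** it came straight up with no sign of rubbing. It is held about 94 mm in front of the lit face, within about 5 mm of its centre and square to it to within about 1°. The force reading is about its own weight, so it touches nothing else.

In the last picture, the drawn outlines of the cassette and the light fell within a few millimetres of the real ones. The light's outline sat a few pixels low, well inside the 45 mm limit. The brush, hex driver and bracket looked unmoved, as did the other loose things on the bench.

Two readings were a little off:
- **Flap bar:** my first camera measurement was about 6 mm from its listed place. Closing on the bar agreed with the listed place.
- **Finger opening:** it read about 1 mm under the size of each gripped part. I took this as pad give.

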